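# Bond a thumb slug in its carrier sleeve on the arbor press

### The job

Glue-up at the pro shop's arbor press: stand the pink thumb slug in the black carrier sleeve on the press's pulled-out shuttle and push the shuttle all the way home under the ram. Then bring the press lever down until its orange pointer is in the green zone of the quadrant, never deep into the red, and keep it there for about three seconds and on to the end: the program finishes while still holding the sprung lever down, slug clamped fully home. Leave the other things on the counter where they are.

Things in the scene. Friction and masses are not known exactly. Their poses are not given: they have to be found in the camera images.
- pink_slug_center (a point): Centre (half-way up) of the pink urethane thumb slug: a plain solid cylinder, 32 mm diameter, 66 mm tall, 56 to 91 g, both ends alike, z its long axis. It stands loose and upright on the counter to the right of the press, its neighbours at least 85 mm away centre to centre.
- sleeve_mouth (a point): Centre of the rim of the black carrier sleeve clamped upright on the shuttle: 42 mm outside, 35 mm bore, 32 mm deep to its floor. The rim is always 79 mm above the counter; a slug fully home stands 34 mm proud, top at 113 mm. It rides with the shuttle; x axis = slide direction towards home, z up. Open space above it while the shuttle is out.
- shuttle (a joint): Shuttle plate sliding level along the press's +x: 0 fully out, 0.130 m fully home against its stop, the sleeve then under the ram (sleeve axis at press x = value - 130 mm). Starts at 0 to 0.04, drags with about 2 N, stays where left. The slug clears the press foot by 12 mm when fully down in the sleeve.
- shuttle_grip (a point): Grip point, 72 mm above the counter, on the shuttle's upright handle: a chrome post 16 mm thick with a 22 mm red cap, rising from 44 to 89 mm above the counter, 100 mm in front (press -x) of the sleeve axis. Pinch it across the press's y axis from above, or push it. It rides with the shuttle; at home it is still 61 mm in front of the press head.
- press: Bolted-down blue-grey arbor press, 300 mm tall; origin on the counter under the ram. x runs from its open front (robot side) to the column, y to the left, z up; yaw within 0.3 rad. Head: x -39 to 63, y -46 to 50 mm, 155 to 250 mm up. Shuttle bed: x -210 to 25, y -39 to 39 mm, 42 mm high. Drum (quadrant) whose rim has white, green and red zones: y 50 to 72 mm, top 265 mm up.
- press_lever (a joint): Press lever, hinged about the press's y axis: 0 at rest (up), grows as the knob goes down, stop at 1.08 rad; a spring lifts it when let go. Green 0.77 to 0.99 (middle 0.88), red above. Ram: 22 mm per rad; its sprung foot meets a seated slug at 0.545. Push on the knob: about 2 N to start, 4 N before the foot touches, 7 N after, 10 N mid-green, 13 N at the stop.
- lever_knob (a point): Centre of the lever's black ball knob, 34 mm diameter, on a 12 mm chrome rod: pinch it across the press's y axis from above, or push it down. It swings in the upright plane y = 105 mm of the press: at lever value q its x = 34 - 200 cos(0.65 - q) mm and height = 205 + 200 sin(0.65 - q) mm (press frame). At rest 326 mm up; mid-green 159 mm up.
- press_foot: White plastic foot, 30 mm disc 12 mm thick on a spring under the ram; origin at the centre of its lower face. In the green zone it pushes on a seated slug with about 36 to 50 N.
- pink_slug: The pink slug itself, origin at the centre of its foot.
- cream_slug: Cream thumb slug of the same shape, 32 mm diameter, 66 mm tall, loose, to be left alone; origin at its foot.
- blue_plug: Translucent blue resin ball plug, cylinder 36 mm diameter, 50 mm tall, loose, to be left alone; origin at its foot.
- finger_grip: Black hard rubber finger grip, tube of 25 mm diameter, 32 mm tall, loose, to be left alone; origin at its foot.
- span_caliper: Silver steel span caliper lying flat, 150 by 70 mm, 18 mm tall, on the left, to be left alone; origin under its beam.
- adhesive: White adhesive bottle with red cap, 40 mm diameter, 100 mm tall, on the left, to be left alone; origin at its foot.
- tape_roll: Blue roll of thumb tape lying flat, 66 mm diameter, 25 mm tall, on the left, to be left alone; origin at its underside.
Not all that is in view belongs to the job. Of the things shaped like the pink_slug, the pink one is meant.

How it is judged:
On the way, in this order (a step that is already met when the one before it is completed fails the run):
1. the pink slug stands let go in the carrier sleeve, the shuttle not yet home (horizontal distance between pink_slug_center and sleeve_mouth below 0.005 m and angle between pink_slug_center's own z axis and vertical below 0.1 rad and z of pink_slug_center in the frame of sleeve_mouth below 0.012 m and contact force between the fingers and pink_slug below 0.3 N and value of joint shuttle below 0.1 m), for 0.2 s.
2. the shuttle is fully home with the slug in it (horizontal distance between pink_slug_center and sleeve_mouth below 0.005 m and angle between pink_slug_center's own z axis and vertical below 0.1 rad and value of joint shuttle above 0.126 m), for 0.2 s.
3. the lever is kept in the green zone, the foot clamping the slug, for 2.5 s (all of step 2 and value of joint press_lever between 0.77 and 0.99 rad and contact force between press_foot and pink_slug above 25 N), for 2.5 s.
At the end, for the whole second after the job is handed in: The lever is still held by the robot in the green zone (0.77 to 0.99 rad, at least 2 N of push from the arm), the shuttle is home (within 4 mm of its stop), the foot clamps the slug with over 25 N, and the pink slug stands upright, centred within 5 mm and seated within 2.5 mm of the sleeve's floor (all of step 3 and z of pink_slug_center in the frame of sleeve_mouth below 0.0035 m and contact force between any of the arm, the fingers and press_lever above 2 N); the arm keeps its last pose, push and grip.
It fails at once if the lever is run deep into the red (past 1.04 rad) (value of joint press_lever above 1.04 rad).
It fails at once if a bystander is moved more than 25 mm or knocked over (distance of any of cream_slug, blue_plug, finger_grip, span_caliper, adhesive, tape_roll from where it was at the start of the episode above 0.025 m or angle between any of cream_slug, blue_plug, finger_grip, span_caliper, adhesive, tape_roll's own z axis and vertical above 0.5 rad).
It also fails if it takes over 72 s, if anything falls off the work surface, if the arm or the gripper's body presses on something with over 40 N, if the wrist force passes 120 N, or if a joint passes its speed limit or range.

### The arm

A 6-joint arm with a two-finger parallel gripper is mounted at the origin on the work surface. World frame = base frame: x ahead of the robot, y to its left, z up, the work surface at z = 0. Lengths are in m, angles in rad, forces in N, time in s.
With the tool pointing down it reaches from about 0.375 to 0.925 m from the base axis. Payload 5.7 kg.
Tool frame: the origin (TCP) lies midway between the tips of the shut fingers; the grasp point (between the pads) lies 19 mm behind it (ctrl.grip_depth is the distance from the TCP to the grasp point, in m); y points along the fingers, z is the direction in which the jaws open and shut, and the axes are right-handed (so a half turn about y gives the same grasp; the last joint's range is limited). The gripper opens to 88 mm and grips with 3 to 60 N. Pads are 20 mm wide; open, the fingers measure 115 mm over their backs; the gripper's body (75 mm by 178 mm) begins 61 mm behind the grasp point.
Start: joints at [1.167, 0.359, 1.51, -0, 1.272, -0.115], TCP at [0.171, 0.575, 0.223] pointing down, gripper open.
Joint ranges: [-2.97, 2.97], [-1.01, 2.36], [0.21, 2.38], [-0.96, 4.11], [0.2, 2.71], [-2.98, 2.98]. Speed limits (rad/s): [2.39, 2.39, 3.14, 3.14, 3.14, 3.14].

### API

Orientations are given as a unit quaternion [x, y, z, w].
In Python, from plant import ctrl gives the robot as it stands.
- The arm moves only by the tool play_rows, never from a script. Its arguments are lists of equal length, an entry for each row: "turn": the turn, a rotation vector about the tool's x, y, z in rad, a list of three; "offset": the shift along the tool's x, y, z in cm, a list of three; "fingers": the opening, from 0 (shut) to 1 (fully open). A call has 1 to 8 rows; each row shifts and turns the commanded pose from where the row before left it, along the tool's axes as they then stand; what a row does not reach is not made up. A row lasts 1/12 s, in which the tool goes at most 41.7 mm and 7.16 degrees, less where a joint would pass 70% of its speed; a pose out of reach is approached as far as the arm can. A call is refused whole if a number of a shift passes 4.17 or a number of a turn 0.125, either way. A call with a gripper value outside its range is refused whole. The fingers move at their own pace and stop on an object; "grip_force" is the grip in N (left out, the last holds). Time passes only in rows, so rows that do not move let the fingers close. It gives the time, the measured TCP pose, the force and the opening at its end, in the units of the state.
- ctrl.get_obs(): the state, without advancing time (a new reading comes with each control period).
- ctrl.snapshot(name): name is "scene" or "side" or "wrist"; returns a dict with "frame" (384x512x3 uint8, blue, green, red), "vertical_fov" (degrees; the focal length in pixels is half the picture's height over the tangent of half this angle, whatever the lens; pixels are square), "cx", "cy" (the principal point, pixels), "k1" (the pictures are not rectified: a ray, as slopes to the right and down, at radius r is drawn at 1 + k1 r^2 times it, then the intrinsics apply), "R" (3x3) and "t" (3): a world point X has camera coordinates R X + t. Camera axes: x right, y down, z forward; pixel columns grow to the right and rows downward; lengths in m; the calibration is good to about 2 mm. A picture is of the moment at which its call begins. There is no depth.
- ctrl.sign_off(): hands the job in, once; it reports no verdict.
The state is a dict: "clock": time; "q": joint angles; "dq": joint speeds; "joint_torque": joint torques, N m; "tcp_pos": TCP position; "orientation": TCP orientation; "force": force on the tool from outside, world axes, zero at the start; "moment": the same for the moment, N m; "gripper_width": opening from 0.0 (shut) to 1.0 (fully open).
Only numpy, scipy, OpenCV 4.12 (cv2) and the standard library are available. Lean on these libraries where they do the work, as an engineer would, in place of code of your own. Each camera call takes 0.05 s, during which the arm holds its last target.

## Working session

There is one attempt and no reset: what is moved stays moved. The work goes in short steps, Python scripts to look and compute and a tool call to move; the robot and the scene stay as the last step left them, time stands still between calls to the robot, and variables do not carry over. Pictures are saved under pics/ and viewed, and the job is handed in when it is done.

Besides the shell and the picture viewer there is one more tool, called by a JSON object that holds its "api" and its "payload". play_rows: Moves the arm, as the interface text tells. Its arguments: {"type":"object","properties":{"turn":{"type":"array","items":{"type":"array","items":{"type":"number"}}},"offset":{"type":"array","items":{"type":"array","items":{"type":"number"}}},"fingers":{"type":"array","items":{"type":"number"}},"grip_force":{"type":"number"}},"required":["turn","offset","fingers"]}

```bash
ls; mkdir -p pics
cat > h.py <<'E'
import numpy as np, cv2
from plant import ctrl
def snap(n):
    return ctrl.snapshot(n)
def ray(s,u,v):
    H=s["frame"].shape[0]; f=H/2/np.tan(np.radians(s["vertical_fov"])/2)
    K=np.array([[f,0,s["cx"]],[0,f,s["cy"]],[0,0,1.]])
    p=cv2.undistortPoints(np.array([[[u,v]]],float),K,np.array([s["k1"],0,0,0.]))[0,0]
    R=np.array(s["R"]);t=np.array(s["t"])
    o=-R.T@t; d=R.T@np.array([p[0],p[1],1]); return o,d
def onz(s,u,v,z):
    o,d=ray(s,u,v); return o+d*(z-o[2])/d[2]
def proj(s,X):
    H=s["frame"].shape[0]; f=H/2/np.tan(np.radians(s["vertical_fov"])/2)
    c=np.array(s["R"])@np.array(X)+np.array(s["t"]); a,b=c[:2]/c[2]; g=1+s["k1"]*(a*a+b*b)
    return np.array([f*a*g+s["cx"],f*b*g+s["cy"]])
E
python3 - <<'E'
from h import *
for n in("scene","side","wrist"):
    s=snap(n); cv2.imwrite(f"pics/{n}0.png",s["frame"]); np.save(f"{n}0.npy",s,allow_pickle=True)
    R=np.array(s["R"]);print(n,-R.T@np.array(s["t"]),R[2],s["vertical_fov"],s["k1"])
o=ctrl.get_obs();print(o);print(ctrl.grip_depth)
E
```

```text
pics
scene [ 1.02812986 -0.92686334  1.14208811] [-0.34579501  0.6822996  -0.64412194] 47.9799880512618 -0.024974789976346206
side [ 0.01394622 -0.69656545  0.93608296] [ 0.44017409  0.63539755 -0.63444206] 49.58844571459152 0.042824130656297234
wrist [0.10312974 0.59502119 0.38279622] [ 0.24689984 -0.07498739 -0.96613527] 61.890939398662255 -0.027781632610233142
{'clock': 0.15, 'q': array([ 1.16688225e+00,  3.59328574e-01,  1.51116611e+00, -3.09562265e-05,
        1.27250248e+00, -1.15116689e-01]), 'dq': array([-0.00087207, -0.00256687, -0.00155932, -0.00150846,  0.00063432,
       -0.00046777]), 'joint_torque': array([ 6.80593294e-04, -5.15750921e+01, -2.71005803e+01,  6.77062268e-02,
        3.06281692e-02, -4.02809519e-05]), 'tcp_pos': array([0.17069949, 0.57465704, 0.22201598]), 'orientation': array([ 0.70023056, -0.10186494,  0.1016303 , -0.69926531]), 'force': array([ 0.57687248, -0.08249567, -0.22198828]), 'moment': array([ 0.01165805, -0.00813786,  0.01342743]), 'gripper_width': 0.999538497097473}
0.0187
```

View pics/scene0.png

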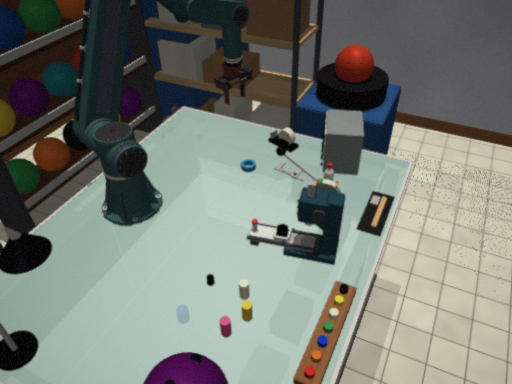

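View pics/side0.png

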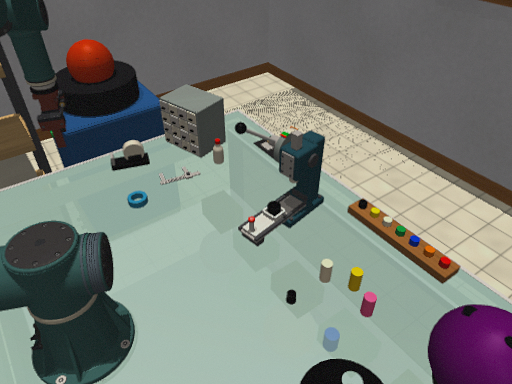

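View pics/wrist0.png

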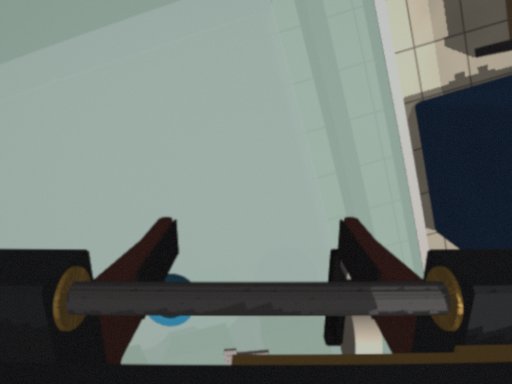

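The scene view shows the pink slug at (225,326), the handle cap at (254,222), the sleeve at (283,230) and the press head at (320,205). In the side view they are at (369,304), (251,220), (274,208), and the knob is at (240,128). I'll measure them next.

```bash
cat >> h.py <<'E'
def load(n): return np.load(n,allow_pickle=True).item()
def tri(a,ua,b,ub):
    o1,d1=ray(a,*ua);o2,d2=ray(b,*ub)
    A=np.array([d1,-d2]).T; l=np.linalg.lstsq(A,o2-o1,rcond=None)[0]
    p,q=o1+l[0]*d1,o2+l[1]*d2; return (p+q)/2,np.linalg.norm(p-q)
def blobs(s,hsv_lo,hsv_hi,amin=8):
    h=cv2.cvtColor(s["frame"],cv2.COLOR_BGR2HSV); m=cv2.inRange(h,np.array(hsv_lo),np.array(hsv_hi))
    n,l,st,c=cv2.connectedComponentsWithStats(m)
    return [(tuple(np.round(c[i],1)),tuple(int(x) for x in st[i])) for i in range(1,n) if st[i][4]>=amin],l
E
python3 - <<'E'
from h import *
S=load("scene0.npy");D=load("side0.npy")
for n,s in(("scene",S),("side",D)):
    print(n,"pink",blobs(s,(160,120,90),(174,255,255))[0])
    print("red",blobs(s,(0,150,80),(8,255,255))[0], blobs(s,(176,150,80),(180,255,255))[0])
    print("green",blobs(s,(50,120,60),(70,255,255))[0])
    c=s["frame"]
def crop(s,x,y,w,h,k,f): cv2.imwrite(f,cv2.resize(s["frame"][y:y+h,x:x+w],None,fx=k,fy=k,interpolation=cv2.INTER_CUBIC))
crop(S,230,115,130,160,3.7,"pics/cs.png") if 0 else crop(S,240,120,120,150,4,"pics/cs.png")
crop(D,225,110,110,140,4,"pics/cd.png")
E
```

```text
scene pink [((np.float64(225.1), np.float64(325.9)), (220, 317, 10, 20, 156))]
red [((np.float64(355.3), np.float64(58.8)), (336, 45, 38, 28, 798)), ((np.float64(76.1), np.float64(58.7)), (74, 52, 5, 15, 31)), ((np.float64(329.2), np.float64(164.6)), (327, 163, 6, 5, 20)), ((np.float64(254.4), np.float64(221.2)), (253, 219, 4, 5, 16)), ((np.float64(309.6), np.float64(371.1)), (304, 365, 12, 14, 109))] []
green [((np.float64(34.5), np.float64(7.7)), (31, 4, 8, 7, 30)), ((np.float64(15.3), np.float64(173.4)), (10, 165, 13, 18, 110)), ((np.float64(320.2), np.float64(181.2)), (319, 179, 3, 5, 12)), ((np.float64(328.0), np.float64(326.0)), (324, 322, 9, 9, 69))]
side pink [((np.float64(368.1), np.float64(303.8)), (360, 292, 17, 25, 285))]
red [((np.float64(87.8), np.float64(59.5)), (66, 39, 47, 43, 1450)), ((np.float64(217.0), np.float64(140.7)), (215, 138, 5, 6, 28)), ((np.float64(251.1), np.float64(219.1)), (248, 217, 7, 5, 27)), ((np.float64(444.6), np.float64(261.7)), (440, 256, 11, 13, 99))] []
green [((np.float64(51.4), np.float64(133.2)), (50, 131, 4, 6, 12)), ((np.float64(284.9), np.float64(133.3)), (282, 132, 7, 4, 17)), ((np.float64(400.4), np.float64(230.2)), (396, 226, 10, 10, 69))]
```

View pics/cs.png

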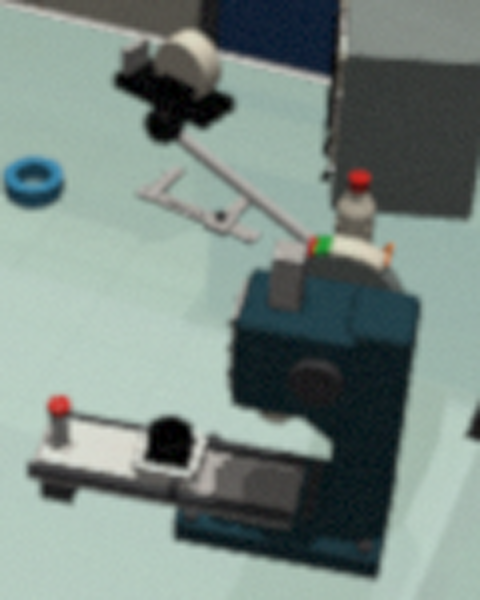

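View pics/cd.png

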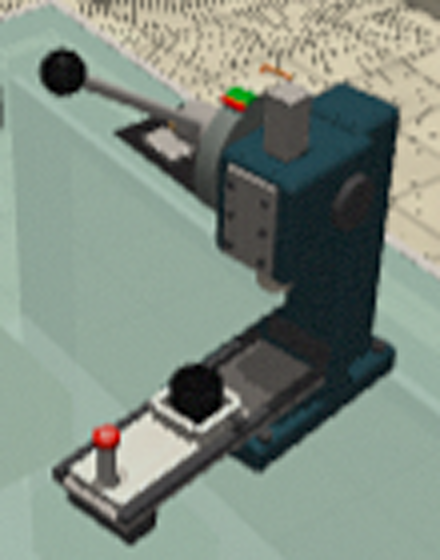

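Run:
```python
from h import *
S=load("scene0.npy");D=load("side0.npy")
p=lambda *a:print(a[0],*[np.round(x,4) for x in a[1:]])
p("pink",*tri(S,(225.1,325.9),D,(368.1,303.8)))
p("cap",*tri(S,(254.4,221.2),D,(251.1,219.1)))
p("cap z",onz(S,254.4,221.2,.085),onz(D,251.1,219.1,.085))
p("knob",*tri(S,(281,151.2),D,(240.5,128)))
for s,c in((S,(283,230)),(D,(274,208))):
    b,l=blobs(s,(0,0,0),(180,255,45)); 
    print([x for x in b if abs(x[0][0]-c[0])<12 and abs(x[0][1]-c[1])<12])
p("sleeve mid",*tri(S,(282.5,230),D,(274.2,208)))
for q in("pink",): pass
# neighbours
for n,s,pts in(("scene",S,{"cream":(244,289),"yellow":(247,311),"grip":(210.5,280),"blue":(183,314)}),("side",D,{"cream":(326.5,270),"yellow":(356,279),"grip":(291,297),"blue":(331,339)})):
    for k,v in pts.items(): p(n+k,onz(s,*v,.03))
p("pinkz",onz(S,225.1,325.9,.033),onz(D,368.1,303.8,.033))
```

```text
pink [ 0.6197 -0.3432  0.0363] 0.0041
cap [0.5278 0.0404 0.0852] 0.0036
cap z [0.5273 0.043  0.085 ] [0.5272 0.0382 0.085 ]
knob [0.5747 0.1561 0.324 ] 0.0026
[((np.float64(282.0), np.float64(230.1)), (277, 225, 11, 11, 97))]
[((np.float64(284.3), np.float64(217.8)), (282, 216, 6, 6, 12))]
sleeve mid [0.6276 0.0575 0.0664] 0.0064
scenecream [ 0.6068 -0.196   0.03  ]
sceneyellow [ 0.6522 -0.2645  0.03  ]
scenegrip [ 0.4927 -0.2105  0.03  ]
sceneblue [ 0.4829 -0.3565  0.03  ]
sidecream [ 0.6126 -0.2017  0.03  ]
sideyellow [ 0.656  -0.2701  0.03  ]
sidegrip [ 0.4757 -0.2141  0.03  ]
sideblue [ 0.4773 -0.3602  0.03  ]
pinkz [ 0.6184 -0.3392  0.033 ] [ 0.621  -0.3441  0.033 ]
```

```bash
cat >> h.py <<'E'
from scipy.spatial.transform import Rotation as Ro
def st(): 
    o=ctrl.get_obs(); R=Ro.from_quat(o["orientation"]); 
    print("t",round(o["clock"],2),"tcp",np.round(o["tcp_pos"],4),"F",np.round(o["force"],1),"w",round(o["gripper_width"],3)); print("axes x",np.round(R.as_matrix()[:,0],3),"y",np.round(R.as_matrix()[:,1],3),"z",np.round(R.as_matrix()[:,2],3),"q",np.round(o["q"],2)); return o,R
def plan(p,jaw=None,xdir=None):
    """jaw: world yaw angle of tool z axis (mod pi)"""
    o,R=st(); M=R.as_matrix()
    d=np.array(p)-o["tcp_pos"]; print("world d",np.round(d,4)," tool-axes offset cm NOW",np.round(R.inv().apply(d)*100,2))
    if jaw is not None:
        for a in (jaw,jaw+np.pi):
            z=np.array([np.cos(a),np.sin(a),0]);y=np.array([0,0,-1.]);x=np.cross(y,z); T=Ro.from_matrix(np.array([x,y,z]).T)
            rv=(R.inv()*T).as_rotvec(); print("jaw",round(a,3),"rotvec",np.round(rv,3),"after-turn offset",np.round(T.inv().apply(d)*100,2))
E
python3 - <<'E'
from h import *
plan((.620,-.3425,.20),np.arctan2(-.41,.91))
E
```

```text
t 0.15 tcp [0.1707 0.5747 0.222 ] F [ 0.6 -0.1 -0.2] w 1.0
axes x [ 0.959 -0.285 -0.   ] y [-0.001 -0.001 -1.   ] z [ 0.285  0.959 -0.001] q [ 1.17  0.36  1.51 -0.    1.27 -0.12]
world d [ 0.4493 -0.9172 -0.022 ]  tool-axes offset cm NOW [ 69.19   2.3  -75.12]
jaw -0.423 rotvec [1.000e-03 1.705e+00 1.000e-03] after-turn offset [65.16  2.2  78.64]
jaw 2.718 rotvec [ 1.000e-03 -1.436e+00 -1.000e-03] after-turn offset [-65.16   2.2  -78.64]
```

Run:
```python
from h import *
plan((.620,-.3425,.20),np.pi/2+.17)
```

```text
t 0.15 tcp [0.1707 0.5747 0.222 ] F [ 0.6 -0.1 -0.2] w 1.0
axes x [ 0.959 -0.285 -0.   ] y [-0.001 -0.001 -1.   ] z [ 0.285  0.959 -0.001] q [ 1.17  0.36  1.51 -0.    1.27 -0.12]
world d [ 0.4493 -0.9172 -0.022 ]  tool-axes offset cm NOW [ 69.19   2.3  -75.12]
jaw 1.741 rotvec [ 0.001 -0.459 -0.   ] after-turn offset [ 28.77   2.2  -97.99]
jaw 4.882 rotvec [1.000e-03 2.683e+00 2.000e-03] after-turn offset [-28.77   2.2   97.99]
```

{"api": "play_rows", "payload": {"turn": [[0,-0.115,0],[0,-0.115,0],[0,-0.115,0],[0,-0.114,0],[0,0,0],[0,0,0],[0,0,0],[0,0,0]], "offset": [[0,0,0],[0,0,0],[0,0,0],[0,0,0],[1.0,0,-3.5],[1.0,0,-3.5],[1.0,0,-3.5],[1.0,0,-3.5]], "fingers": [0.7,0.7,0.7,0.7,0.7,0.7,0.7,0.7], "grip_force": 20}}

```text
clock: 0.82
tcp_pos: [0.2341, 0.4424, 0.2222]
orientation: [0.705, 0.06, -0.061, -0.704]
force: [0.5, 0.0, 0.0]
gripper_width: 0.7
```

{"api": "play_rows", "payload": {"turn": [[0,0,0],[0,0,0],[0,0,0],[0,0,0],[0,0,0],[0,0,0],[0,0,0],[0,0,0]], "offset": [[1.0,0,-3.5],[1.0,0,-3.5],[1.0,0,-3.5],[1.0,0,-3.5],[1.0,0,-3.5],[1.0,0,-3.5],[1.0,0,-3.5],[1.0,0,-3.5]], "fingers": [0.7,0.7,0.7,0.7,0.7,0.7,0.7,0.7]}}

```text
clock: 1.48
tcp_pos: [0.3605, 0.1798, 0.2227]
orientation: [0.705, 0.06, -0.06, -0.705]
force: [0.4, 1.7, -0.5]
gripper_width: 0.698
```

Run:
```python
from h import *
plan((.620,-.3425,.20),np.pi/2+.17)
```

```text
t 1.48 tcp [0.3605 0.1798 0.2227] F [ 0.4  1.7 -0.5] w 0.698
axes x [0.985 0.17  0.   ] y [ 0. -0. -1.] z [-0.17   0.985 -0.   ] q [ 0.29  0.07  1.9  -0.    1.17 -1.45]
world d [ 0.2595 -0.5223 -0.0227]  tool-axes offset cm NOW [ 16.71   2.27 -55.88]
jaw 1.741 rotvec [0.    0.001 0.   ] after-turn offset [ 16.74   2.27 -55.87]
jaw 4.882 rotvec [ 0.    -3.141 -0.   ] after-turn offset [-16.74   2.27  55.87]
```

{"api": "play_rows", "payload": {"turn": [[0,0,0],[0,0,0],[0,0,0],[0,0,0],[0,0,0],[0,0,0],[0,0,0],[0,0,0]], "offset": [[1.0,0,-3.5],[1.0,0,-3.5],[1.0,0,-3.5],[1.0,0,-3.5],[1.0,0,-3.5],[1.0,0,-3.5],[1.0,0,-3.5],[1.0,0,-3.5]], "fingers": [0.7,0.7,0.7,0.7,0.7,0.7,0.7,0.7]}}

```text
clock: 2.15
tcp_pos: [0.4868, -0.0827, 0.2225]
orientation: [-0.705, -0.06, 0.06, 0.705]
force: [-0.0, 0.8, 0.4]
gripper_width: 0.702
```

{"api": "play_rows", "payload": {"turn": [[0,0,0],[0,0,0],[0,0,0],[0,0,0],[0,0,0],[0,0,0],[0,0,0],[0,0,0]], "offset": [[1.1,0,-3.5],[1.1,0,-3.5],[1.1,0,-3.5],[1.1,0,-3.5],[1.1,0,-3.5],[1.1,0,-3.5],[1.1,0,-3.2],[0,0,0]], "fingers": [0.7,0.7,0.7,0.7,0.7,0.7,0.7,0.7]}}

```text
clock: 2.82
tcp_pos: [0.6059, -0.3125, 0.2219]
orientation: [0.706, 0.06, -0.058, -0.703]
force: [0.1, -0.4, 1.3]
gripper_width: 0.7
```

Run:
```python
from h import *
s=snap("wrist");cv2.imwrite("pics/w1.png",s["frame"]);np.save("w1.npy",s,allow_pickle=True)
b,_=blobs(s,(155,90,60),(176,255,255));print(b)
print(proj(s,(.62,-.3425,.066)),proj(s,(.62,-.3425,.0)))
plan((.620,-.3425,.20))
```

```text
[((np.float64(230.1), np.float64(176.6)), (215, 158, 30, 37, 863))]
[226.7958562  182.98045598] [232.04136586 169.76681189]
t 2.87 tcp [ 0.6043 -0.3093  0.2216] F [ 0.2  0.3 -0.1] w 0.701
axes x [ 0.986  0.167 -0.   ] y [ 0.    -0.001 -1.   ] z [-0.167  0.986 -0.001] q [-0.57  0.47  1.33 -0.    1.34 -2.31]
world d [ 0.0157 -0.0332 -0.0216]  tool-axes offset cm NOW [ 1.    2.16 -3.53]
```

View pics/w1.png

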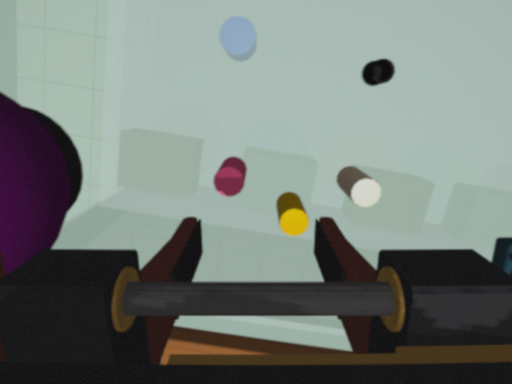

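The wrist view shows the pink slug's top face at about (229,181) and its foot at about (233,170), within 2 px of the prediction. The yellow one is at (293,220), clear of the jaws.

Run:
```python
from h import *
s=load("w1.npy"); f=s["frame"][150:235,200:310]; cv2.imwrite("pics/w1c.png",cv2.resize(f,None,fx=6,fy=6,interpolation=cv2.INTER_CUBIC))
h=cv2.cvtColor(s["frame"],cv2.COLOR_BGR2HSV); 
for y in range(156,198,3): print(y,[tuple(int(a) for a in h[y,x]) for x in (225,230,235)])
print(onz(s,229,181.,.066),onz(s,230.1,176.6,.033),onz(s,293,221,.066))
```

```text
156 [(79, 26, 188), (75, 13, 161), (60, 5, 150)]
159 [(15, 8, 134), (171, 155, 94), (171, 152, 97)]
162 [(171, 138, 96), (170, 154, 96), (170, 157, 96)]
165 [(170, 156, 95), (170, 157, 99), (170, 152, 97)]
168 [(170, 160, 145), (170, 156, 150), (170, 156, 119)]
171 [(170, 158, 153), (170, 157, 154), (170, 157, 154)]
174 [(170, 159, 152), (171, 157, 154), (171, 155, 153)]
177 [(171, 156, 137), (170, 162, 131), (170, 163, 139)]
180 [(170, 160, 115), (170, 154, 116), (170, 157, 115)]
183 [(171, 156, 116), (170, 161, 114), (170, 157, 115)]
186 [(171, 159, 114), (170, 160, 115), (170, 156, 116)]
189 [(170, 158, 116), (169, 163, 114), (170, 157, 114)]
192 [(170, 162, 118), (170, 160, 115), (171, 151, 115)]
195 [(173, 75, 164), (172, 77, 126), (30, 4, 143)]
[ 0.6175671  -0.34057756  0.066     ] [ 0.62084173 -0.34187024  0.033     ] [ 0.64928481 -0.26792603  0.066     ]
```

View pics/w1c.png

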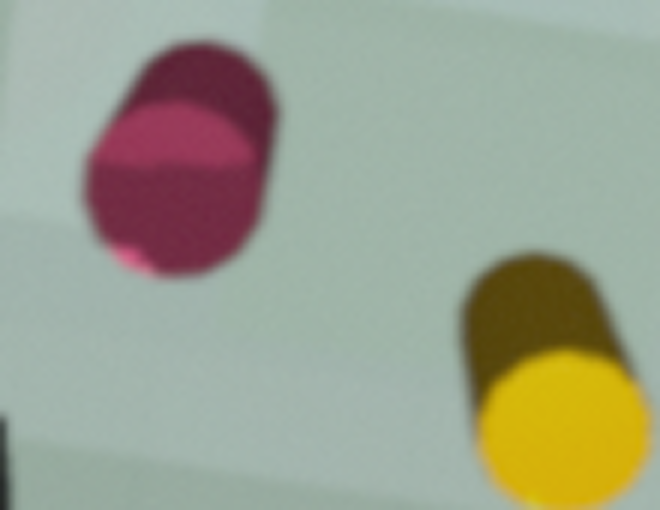

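Run:
```python
from h import *
plan((.619,-.341,.10),np.pi/2+.17)
```

```text
t 2.87 tcp [ 0.6043 -0.3093  0.2216] F [ 0.2  0.3 -0.1] w 0.701
axes x [ 0.986  0.167 -0.   ] y [ 0.    -0.001 -1.   ] z [-0.167  0.986 -0.001] q [-0.57  0.47  1.33 -0.    1.34 -2.31]
world d [ 0.0147 -0.0317 -0.1216]  tool-axes offset cm NOW [ 0.92 12.16 -3.36]
jaw 1.741 rotvec [ 0.001 -0.002 -0.   ] after-turn offset [ 0.91 12.16 -3.37]
jaw 4.882 rotvec [0.000e+00 3.139e+00 1.000e-03] after-turn offset [-0.91 12.16  3.37]
```

{"api": "play_rows", "payload": {"turn": [[0,0,0],[0,0,0],[0,0,0],[0,0,0],[0,0,0],[0,0,0],[0,0,0],[0,0,0]], "offset": [[0.3,0,-1.1],[0.3,0,-1.1],[0.3,0,-1.1],[0,4,0],[0,4,0],[0,4,0],[0,0,0],[0,0,0]], "fingers": [0.7,0.7,0.7,0.7,0.7,0.7,0.7,0.7]}}

```text
clock: 3.53
tcp_pos: [0.6164, -0.3362, 0.1009]
orientation: [-0.703, -0.059, 0.062, 0.706]
force: [1.5, 0.3, 0.7]
gripper_width: 0.698
```

Run:
```python
from h import *
s=snap("wrist");cv2.imwrite("pics/w2.png",s["frame"]);np.save("w2.npy",s,allow_pickle=True)
plan((.619,-.341,.04),np.pi/2+.17)
print(proj(s,(.619,-.341,.066)))
b,_=blobs(s,(155,90,60),(176,255,255));print(b)
```

```text
t 3.58 tcp [ 0.6183 -0.3375  0.1036] F [-0.  -0.4  0.5] w 0.699
axes x [ 0.985  0.17  -0.   ] y [-0. -0. -1.] z [-0.17   0.985 -0.   ] q [-0.6   0.61  1.38 -0.    1.15 -2.34]
world d [ 0.0007 -0.0035 -0.0636]  tool-axes offset cm NOW [ 0.01  6.36 -0.36]
jaw 1.741 rotvec [ 0.     0.001 -0.   ] after-turn offset [ 0.01  6.36 -0.36]
jaw 4.882 rotvec [-0.    -3.141 -0.   ] after-turn offset [-0.01  6.36  0.36]
[249.32129667 218.07868314]
[((np.float64(247.9), np.float64(208.2)), (225, 176, 46, 63, 2273))]
```

View pics/w2.png

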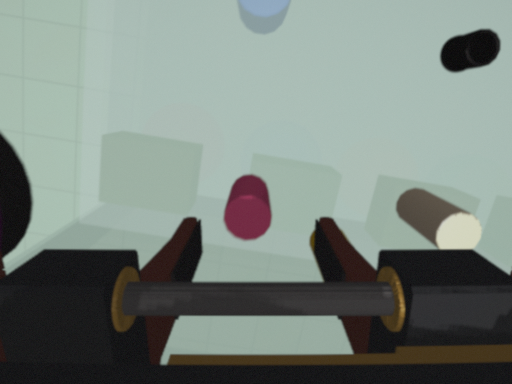

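{"api": "play_rows", "payload": {"turn": [[0,0,0],[0,0,0],[0,0,0],[0,0,0],[0,0,0],[0,0,0],[0,0,0],[0,0,0]], "offset": [[0,1,-0.3],[0,2,0],[0,2,0],[0,1.2,0],[0,0,0],[0,0,0],[0,0,0],[0,0,0]], "fingers": [0.7,0.7,0.7,0.7,0.7,0.7,0.3,0.3]}}

```text
clock: 4.25
tcp_pos: [0.6195, -0.3411, 0.0425]
orientation: [0.705, 0.061, -0.059, -0.704]
force: [0.6, 0.2, -0.1]
gripper_width: 0.586
```

{"api": "play_rows", "payload": {"turn": [[0,0,0],[0,0,0],[0,0,0],[0,0,0],[0,0,0],[0,0,0]], "offset": [[0,0,0],[0,0,0],[0,0,0],[0,0,0],[0,0,0],[0,0,0]], "fingers": [0.1,0.1,0.1,0.1,0.1,0.1]}}

```text
clock: 4.75
tcp_pos: [0.6188, -0.3406, 0.0412]
orientation: [0.705, 0.06, -0.06, -0.704]
force: [0.0, -0.1, 3.9]
gripper_width: 0.364
```

Run:
```python
from h import *
s=snap("wrist");cv2.imwrite("pics/w3.png",s["frame"]);np.save("w3.npy",s,allow_pickle=True)
plan((.619,-.341,.20),np.pi/2+.17)
```

```text
t 4.8 tcp [ 0.6188 -0.3406  0.0412] F [ 0.1 -0.8  4.3] w 0.366
axes x [0.986 0.169 0.001] y [ 0.001 -0.001 -1.   ] z [-0.169  0.986 -0.001] q [-0.6   0.68  1.42 -0.    1.04 -2.34]
world d [ 0.0002 -0.0004  0.1588]  tool-axes offset cm NOW [  0.03 -15.88  -0.06]
jaw 1.741 rotvec [0.001 0.    0.001] after-turn offset [  0.02 -15.88  -0.04]
jaw 4.882 rotvec [ 1.000e-03 -3.141e+00 -1.000e-03] after-turn offset [ -0.02 -15.88   0.04]
```

View pics/w3.png

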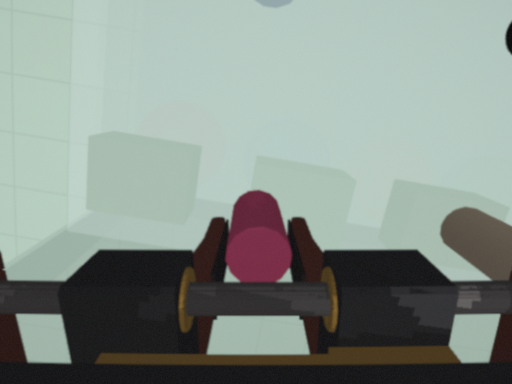

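Run:
```python
from h import *
s=load("w3.npy")
print(onz(s,258.5,252,.066),onz(s,258.5,254,.066))
o,R=st()
plan((.50,.03,.22))
```

```text
[ 0.61533941 -0.34065296  0.066     ] [ 0.61634666 -0.34048014  0.066     ]
t 4.8 tcp [ 0.6188 -0.3406  0.0412] F [ 0.1 -0.8  4.3] w 0.366
axes x [0.986 0.169 0.001] y [ 0.001 -0.001 -1.   ] z [-0.169  0.986 -0.001] q [-0.6   0.68  1.42 -0.    1.04 -2.34]
t 4.8 tcp [ 0.6188 -0.3406  0.0412] F [ 0.1 -0.8  4.3] w 0.366
axes x [0.986 0.169 0.001] y [ 0.001 -0.001 -1.   ] z [-0.169  0.986 -0.001] q [-0.6   0.68  1.42 -0.    1.04 -2.34]
world d [-0.1188  0.3706  0.1788]  tool-axes offset cm NOW [ -5.42 -17.91  38.52]
```

{"api": "play_rows", "payload": {"turn": [[0,0,0],[0,0,0],[0,0,0],[0,0,0],[0,0,0],[0,0,0],[0,0,0]], "offset": [[0,-1,0],[0,-2.5,0],[0,-3,0],[0,-3,0],[0,-3,0],[0,-3,0],[0,-2,0]], "fingers": [0.1,0.1,0.1,0.1,0.1,0.1,0.1]}}

```text
clock: 5.38
tcp_pos: [0.6189, -0.3405, 0.2193]
orientation: [0.705, 0.061, -0.059, -0.704]
force: [0.2, -1.1, -0.4]
gripper_width: 0.36
```

{"api": "play_rows", "payload": {"turn": [[0,0,0],[0,0,0],[0,0,0],[0,0,0],[0,0,0],[0,0,0],[0,0,0],[0,0,0]], "offset": [[-0.5,0,2],[-0.5,0,3.5],[-0.5,0,3.5],[-0.5,0,3.5],[-0.5,0,3.5],[-0.5,0,3.5],[-0.5,0,3.5],[-0.5,0,3.5]], "fingers": [0.1,0.1,0.1,0.1,0.1,0.1,0.1,0.1]}}

```text
clock: 6.05
tcp_pos: [0.5328, -0.0843, 0.2158]
orientation: [-0.704, -0.06, 0.06, 0.705]
force: [-0.3, -0.5, -1.2]
gripper_width: 0.361
```

{"api": "play_rows", "payload": {"turn": [[0,0,0],[0,0,0],[0,0,0],[0,0,0],[0,0,0],[0,0,0],[0,0,0]], "offset": [[-0.5,0,3.5],[-0.5,0,3.5],[-0.5,0,3],[0,0,2],[0,0,0],[0,0,0],[0,0,0]], "fingers": [0.1,0.1,0.1,0.1,0.1,0.1,0.1]}}

```text
clock: 6.63
tcp_pos: [0.4992, 0.0292, 0.2159]
orientation: [0.705, 0.06, -0.06, -0.704]
force: [-0.3, -1.1, -0.9]
gripper_width: 0.364
```

Run:
```python
from h import *
for n in("wrist","scene","side"):
    s=snap(n);cv2.imwrite(f"pics/{n}4.png",s["frame"]);np.save(f"{n}4.npy",s,allow_pickle=True)
st()
```

```text
t 6.78 tcp [0.4994 0.0287 0.2157] F [-0.   0.4 -1.1] w 0.363
axes x [ 0.986  0.168 -0.   ] y [-0. -0. -1.] z [-0.168  0.986 -0.   ] q [-0.08  0.22  1.73 -0.    1.19 -1.82]
```

View pics/wrist4.png

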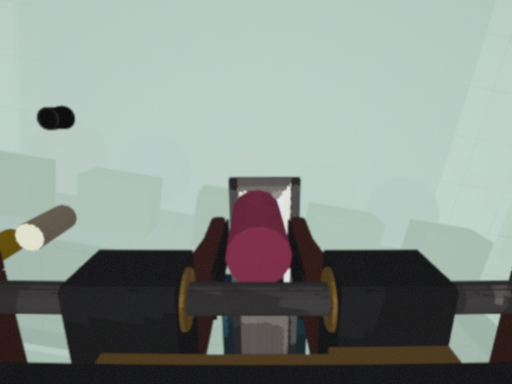

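View pics/side4.png

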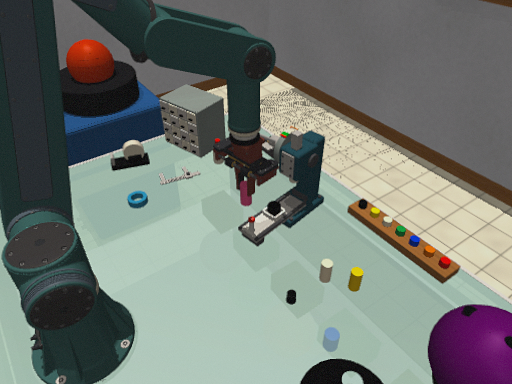

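The wrist view shows the shuttle bed straight below the held slug, with its front corners at about (230,180) and (300,180) and the bed nearly vertical in the picture. That means the tool's yaw matches the press. I'll fit the bed edges and measure the sleeve's outline.

Run:
```python
from h import *
s=load("wrist4.npy");f=s["frame"]
cv2.imwrite("pics/w4c.png",cv2.resize(f[165:360,190:340],None,fx=4,fy=3,interpolation=cv2.INTER_CUBIC)[:600])
g=cv2.cvtColor(f,cv2.COLOR_BGR2GRAY)
for y in (184,190,196,202,208,330,340,348): print(y,[int(v) for v in g[y,222:240]],[int(v) for v in g[y,290:310]])
S=load("scene0.npy");D=load("side0.npy")
for n,s,(x,y) in(("s",S,(270,218)),("d",D,(260,193))):
    c=s["frame"][y:y+26,x:x+30]; cv2.imwrite(f"pics/sl{n}.png",cv2.resize(c,None,fx=16,fy=16,interpolation=cv2.INTER_CUBIC))
    gg=cv2.cvtColor(c,cv2.COLOR_BGR2GRAY); print(gg[::1,::1].tolist() if 0 else "")
    b,l=blobs(s,(0,0,0),(180,255,70)); 
    print([q for q in b if abs(q[0][0]-x-13)<15 and abs(q[0][1]-y-12)<15])
```

```text
184 [199, 199, 200, 200, 199, 189, 143, 87, 50, 41, 42, 41, 39, 43, 49, 70, 83, 88] [147, 113, 65, 46, 55, 60, 58, 49, 46, 74, 130, 179, 196, 198, 198, 200, 199, 198, 199, 201]
190 [183, 184, 184, 184, 183, 178, 148, 106, 81, 74, 70, 64, 59, 60, 79, 109, 112, 117] [165, 104, 78, 78, 81, 81, 79, 80, 80, 102, 154, 187, 197, 199, 199, 198, 200, 200, 200, 199]
196 [184, 184, 183, 183, 184, 178, 157, 117, 86, 78, 78, 77, 76, 77, 83, 107, 134, 138] [173, 110, 80, 77, 79, 80, 78, 77, 78, 109, 166, 191, 198, 198, 199, 199, 199, 199, 199, 199]
202 [185, 186, 185, 185, 185, 183, 169, 127, 87, 78, 77, 76, 73, 68, 61, 58, 55, 58] [182, 123, 82, 78, 78, 79, 77, 76, 82, 117, 172, 195, 199, 198, 198, 199, 199, 198, 196, 192]
208 [185, 184, 185, 185, 185, 183, 174, 135, 93, 77, 73, 64, 58, 57, 58, 57, 60, 57] [139, 86, 73, 77, 78, 77, 77, 76, 82, 123, 174, 195, 199, 199, 199, 199, 199, 194, 188, 185]
330 [136, 86, 61, 63, 62, 60, 50, 38, 32, 32, 37, 38, 40, 39, 43, 37, 42, 41] [60, 75, 80, 83, 83, 79, 61, 49, 42, 43, 44, 44, 45, 43, 41, 33, 30, 30, 32, 30]
340 [150, 104, 57, 35, 36, 33, 35, 33, 34, 36, 34, 38, 40, 40, 41, 41, 42, 41] [67, 78, 81, 82, 83, 74, 52, 37, 35, 38, 37, 35, 36, 36, 41, 74, 102, 69, 38, 32]
348 [168, 132, 73, 38, 33, 39, 34, 36, 38, 37, 36, 35, 38, 38, 41, 40, 41, 43] [39, 41, 41, 41, 40, 39, 38, 34, 36, 35, 35, 34, 33, 36, 54, 108, 161, 163, 128, 71]

[((np.float64(282.0), np.float64(230.2)), (277, 225, 11, 12, 111))]

[]
```

View pics/w4c.png

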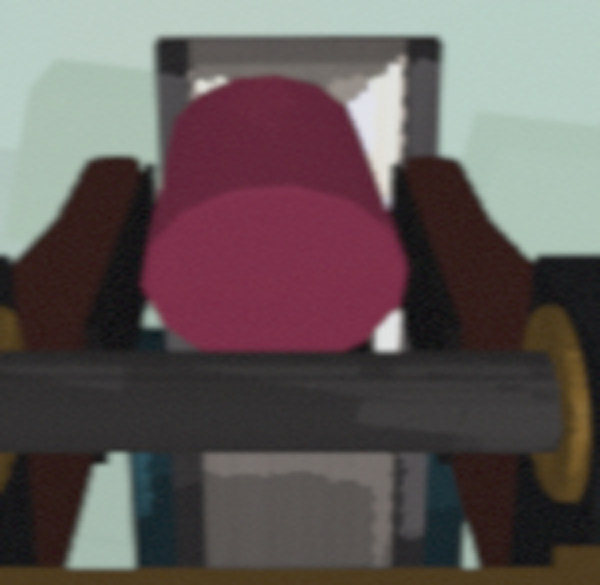

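View pics/sls.png

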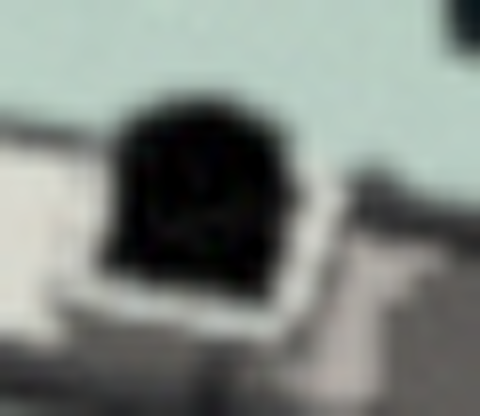

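View pics/sld.png

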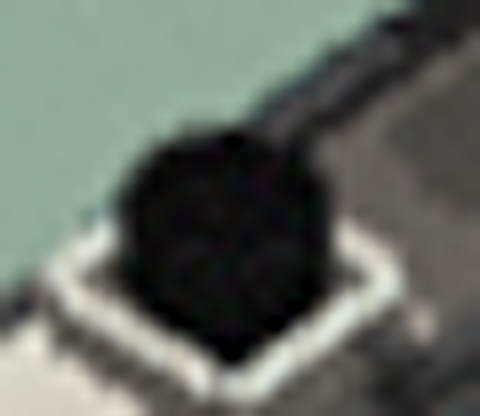

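Run:
```python
from h import *
from scipy.optimize import fsolve
S=load("scene0.npy");D=load("side0.npy")
th=np.linspace(0,2*np.pi,200)
def rim(s,c):
    P=np.array([proj(s,(c[0]+.021*np.cos(t),c[1]+.021*np.sin(t),.079)) for t in th]); return np.array([(P[:,0].min()+P[:,0].max())/2,P[:,1].min()])
# INTER_CUBIC resize: src = (dst+.5)/k-.5
r={}
for n,s,m in(("scene",S,(270+201/16-.5,218+97/16-.5)),("side",D,(260+224/16-.5,193+128/16-.5))):
    r[n]=fsolve(lambda c:rim(s,c)-m,(.63,.058)); print(n,r[n])
print("mean",(r["scene"]+r["side"])/2)
w=load("wrist4.npy")
for row,l,rr in((184,228,300.1),(196,228.8,299.7),(208,229.3,299.8)):
    a,b=onz(w,l,row,.042),onz(w,rr,row,.042); print((a+b)/2,np.linalg.norm(a-b))
# top slug in hand
W=load("wrist4.npy")
```

```text
scene [0.62600458 0.05946204]
side [0.62402908 0.05499953]
mean [0.62501683 0.05723078]
[0.51223909 0.03845014 0.042     ] 0.07777866922806136
[0.52548535 0.04101157 0.042     ] 0.0772565713376942
[0.53898506 0.04373485 0.042     ] 0.07761128800258851
```

Run:
```python
from h import *
plan((.627,.0575,.137),np.pi/2+.17)
```

```text
t 6.78 tcp [0.4994 0.0287 0.2157] F [-0.   0.4 -1.1] w 0.363
axes x [ 0.986  0.168 -0.   ] y [-0. -0. -1.] z [-0.168  0.986 -0.   ] q [-0.08  0.22  1.73 -0.    1.19 -1.82]
world d [ 0.1276  0.0288 -0.0787]  tool-axes offset cm NOW [13.07  7.86  0.69]
jaw 1.741 rotvec [ 0.    -0.001 -0.   ] after-turn offset [13.07  7.87  0.68]
jaw 4.882 rotvec [0.00e+00 3.14e+00 1.00e-03] after-turn offset [-13.07   7.87  -0.68]
```

{"api": "play_rows", "payload": {"turn": [[0,0,0],[0,0,0],[0,0,0],[0,0,0],[0,0,0],[0,0,0],[0,0,0],[0,0,0]], "offset": [[2,0,0.3],[3,0,0.4],[3,0,0],[3,0,0],[2,1,0],[0,3,0],[0,3,0],[0,0.8,0]], "fingers": [0.1,0.1,0.1,0.1,0.1,0.1,0.1,0.1]}}

```text
clock: 7.45
tcp_pos: [0.6234, 0.0576, 0.1329]
orientation: [-0.704, -0.057, 0.062, 0.705]
force: [-0.8, 0.1, -1.3]
gripper_width: 0.361
```

{"api": "play_rows", "payload": {"turn": [[0,0,0],[0,0,0],[0,0,0]], "offset": [[0,0,0],[0,0,0],[0,0,0]], "fingers": [0.1,0.1,0.1]}}

```text
clock: 7.7
tcp_pos: [0.6271, 0.0583, 0.1394]
orientation: [0.705, 0.061, -0.059, -0.704]
force: [-0.1, -0.6, -1.9]
gripper_width: 0.361
```

Run:
```python
from h import *
plan((.627,.0575,.137),np.pi/2+.17)
for n in("scene","side","wrist"):
    s=snap(n);np.save(f"{n}5.npy",s,allow_pickle=True)
    if n!="wrist":
        u,v=proj(s,(.625,.057,.09)).astype(int); c=s["frame"][v-45:v+30,u-45:u+45]; cv2.imwrite(f"pics/{n}5.png",cv2.resize(c,None,fx=6,fy=6,interpolation=cv2.INTER_CUBIC)); print(n,u-45,v-45)
    else: cv2.imwrite(f"pics/{n}5.png",s["frame"])
```

```text
t 7.7 tcp [0.6271 0.0583 0.1394] F [-0.1 -0.6 -1.9] w 0.361
axes x [0.986 0.169 0.002] y [ 0.003 -0.    -1.   ] z [-0.169  0.986 -0.001] q [-0.02  0.48  1.54 -0.    1.12 -1.76]
world d [-0.0001 -0.0008 -0.0024]  tool-axes offset cm NOW [-0.03  0.24 -0.08]
jaw 1.741 rotvec [ 0.001 -0.     0.002] after-turn offset [-0.03  0.24 -0.08]
jaw 4.882 rotvec [-4.000e-03  3.141e+00  1.000e-03] after-turn offset [0.03 0.24 0.08]
scene 236 180
side 228 156
```

View pics/scene5.png

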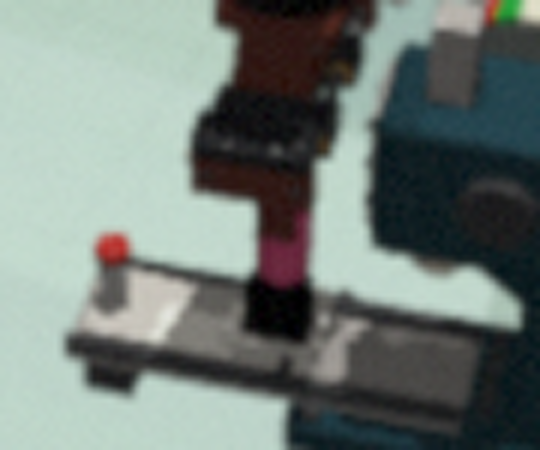

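View pics/side5.png

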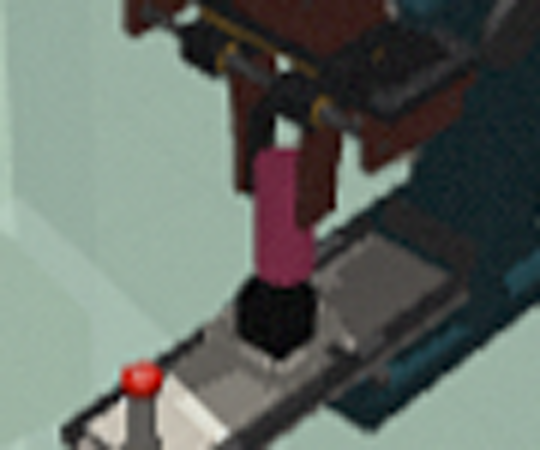

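View pics/wrist5.png

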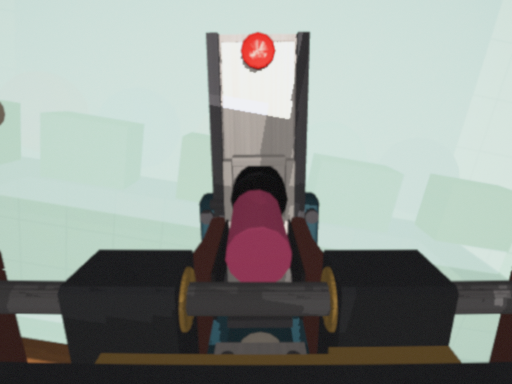

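Both outside views put the slug over the black sleeve but slightly to the right of it, by about 1 px each. The wrist view shows the sleeve's rim at columns 232–286 with its front edge at row ~166, and the slug foot's front edge at row ~191. I'll get the offset from these.

Run:
```python
from h import *
s=load("wrist5.npy");f=s["frame"];h=cv2.cvtColor(f,cv2.COLOR_BGR2HSV)
for x in (254,258,262): print(x,[(y,int(h[y,x,2]),int(h[y,x,1])) for y in range(160,198)])
for y in (180,186): print(y,[(x,int(h[y,x,2])) for x in list(range(226,244))+list(range(276,294))])
y=205;print(y,[(x,int(h[y,x,2]),int(h[y,x,1])) for x in list(range(226,244))+list(range(274,292))])
cv2.imwrite("pics/w5c.png",cv2.resize(f[140:260,210:310],None,fx=5,fy=5,interpolation=cv2.INTER_CUBIC))
S,D=load("scene5.npy"),load("side5.npy")
for n,s in(("scene",S),("side",D)):
    hh=cv2.cvtColor(s["frame"],cv2.COLOR_BGR2HSV); u,v=proj(s,(.625,.0573,.079)); u=int(u);v=int(v); 
    print(n,u,v,[np.round(proj(s,(.625,.0573,z))-(u,v),1) for z in(.06,.079,.1,.12)])
    for y in range(v-10,v+10,2): print(y,[(x,*(int(a) for a in hh[y,x])) for x in range(u-9,u+10)] if 0 else [int(hh[y,x,2]) for x in range(u-9,u+10)],[int(hh[y,x,1]>110) for x in range(u-9,u+10)])
```

```text
254 [(160, 172, 24), (161, 170, 24), (162, 168, 21), (163, 167, 21), (164, 161, 22), (165, 133, 19), (166, 74, 21), (167, 22, 58), (168, 14, 18), (169, 21, 12), (170, 12, 21), (171, 17, 75), (172, 22, 46), (173, 27, 9), (174, 30, 43), (175, 26, 20), (176, 15, 17), (177, 18, 28), (178, 23, 11), (179, 21, 24), (180, 21, 24), (181, 20, 38), (182, 22, 12), (183, 19, 27), (184, 19, 13), (185, 23, 44), (186, 18, 57), (187, 18, 28), (188, 28, 55), (189, 48, 122), (190, 83, 154), (191, 109, 157), (192, 117, 153), (193, 117, 153), (194, 118, 151), (195, 119, 152), (196, 117, 155), (197, 118, 153)]
258 [(160, 171, 22), (161, 169, 23), (162, 168, 21), (163, 165, 22), (164, 160, 22), (165, 131, 21), (166, 74, 21), (167, 23, 11), (168, 15, 17), (169, 12, 21), (170, 14, 55), (171, 20, 26), (172, 26, 29), (173, 28, 0), (174, 26, 10), (175, 23, 22), (176, 20, 13), (177, 21, 24), (178, 14, 36), (179, 19, 27), (180, 18, 28), (181, 16, 32), (182, 20, 38), (183, 18, 28), (184, 19, 54), (185, 19, 67), (186, 23, 22), (187, 15, 51), (188, 32, 88), (189, 63, 134), (190, 95, 153), (191, 114, 154), (192, 118,
[... 4522 characters left out ...]

204 [178, 178, 185, 123, 42, 4, 9, 20, 18, 10, 15, 8, 8, 17, 11, 4, 38, 74, 94] [0, 0, 0, 0, 0, 0, 0, 0, 0, 1, 1, 1, 1, 0, 0, 0, 0, 0, 0]
206 [181, 153, 115, 49, 16, 16, 18, 19, 16, 15, 15, 9, 12, 13, 17, 11, 26, 102, 84] [0, 0, 0, 0, 0, 0, 0, 0, 0, 0, 0, 0, 0, 0, 0, 0, 0, 0, 0]
208 [132, 122, 106, 47, 9, 16, 14, 15, 9, 17, 20, 15, 19, 14, 18, 8, 43, 97, 97] [0, 0, 0, 0, 0, 0, 0, 0, 0, 0, 0, 0, 0, 0, 0, 0, 0, 0, 0]
210 [97, 92, 99, 46, 18, 20, 9, 11, 13, 18, 21, 15, 18, 13, 14, 10, 51, 92, 95] [0, 0, 0, 0, 0, 0, 0, 0, 0, 0, 0, 0, 0, 0, 0, 1, 0, 0, 0]
212 [101, 100, 86, 82, 46, 13, 18, 24, 13, 20, 12, 17, 15, 12, 15, 34, 79, 107, 104] [0, 0, 0, 0, 0, 0, 0, 0, 0, 0, 0, 0, 0, 0, 0, 0, 0, 0, 0]
```

View pics/w5c.png

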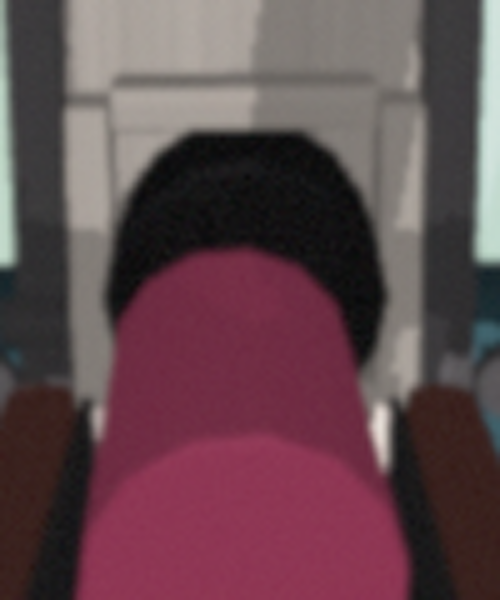

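Run:
```python
from h import *
W,S,D=[load(n+"5.npy") for n in("wrist","scene","side")]
ax=np.array([.985,.17,0])
for n,s,px in(("scene",S,.65),("side",D,1.0)):
    c=np.array((.625,.057,.079)); 
    J=np.array([proj(s,c+d)-proj(s,c) for d in (ax*.001,np.array([-.17,.985,0])*.001)]); print(n,"px per mm toolx,toolz",np.round(J,3).tolist())
th=np.linspace(0,2*np.pi,361)
def circ(c,r,z): 
    P=np.array([proj(W,(c[0]+r*np.cos(t),c[1]+r*np.sin(t),z)) for t in th]); return P
for c in ((.625,.057),(.623,.0567),(.6269,.0573)):
    for r,z in((.021,.079),(.0175,.079),(.021,.047),(.021,.05)):
        P=circ(c,r,z); print(c,r,z,"x",P[:,0].min().round(1),P[:,0].max().round(1),"y",P[:,1].min().round(1),P[:,1].max().round(1),"rowwide",P[P[:,0].argmax(),1].round(1))
for c in((.6271,.0583),(.625,.058)):
  for z in(.098,.164):
    P=circ(c,.016,z); print("slug",c,z,"x",P[:,0].min().round(1),P[:,0].max().round(1),"y",P[:,1].min().round(1),P[:,1].max().round(1))
```

```text
scene px per mm toolx,toolz [[0.281, 0.053], [0.068, -0.197]]
side px per mm toolx,toolz [[0.218, -0.152], [-0.237, -0.15]]
(0.625, 0.057) 0.021 0.079 x 227.0 285.1 y 171.2 226.7 rowwide 199.0
(0.625, 0.057) 0.0175 0.079 x 231.8 280.2 y 176.0 222.3 rowwide 199.1
(0.625, 0.057) 0.021 0.047 x 230.6 281.9 y 162.8 212.3 rowwide 187.5
(0.625, 0.057) 0.021 0.05 x 230.3 282.2 y 163.5 213.5 rowwide 188.5
(0.623, 0.0567) 0.021 0.079 x 227.0 285.2 y 168.4 224.2 rowwide 196.3
(0.623, 0.0567) 0.0175 0.079 x 231.8 280.4 y 173.2 219.7 rowwide 196.4
(0.623, 0.0567) 0.021 0.047 x 230.6 282.0 y 160.3 210.0 rowwide 185.1
(0.623, 0.0567) 0.021 0.05 x 230.3 282.3 y 161.0 211.2 rowwide 186.1
(0.6269, 0.0573) 0.021 0.079 x 227.0 285.0 y 173.9 229.1 rowwide 201.5
(0.6269, 0.0573) 0.0175 0.079 x 231.9 280.2 y 178.7 224.7 rowwide 201.6
(0.6269, 0.0573) 0.021 0.047 x 230.7 281.8 y 165.2 214.5 rowwide 189.8
(0.6269, 0.0573) 0.021 0.05 x 230.4 282.1 y 165.9 215.7 rowwide 190.8
slug (0.6271, 0.0583) 0.098 x 233.3 281.2 y 188.2 233.5
slug (0.6271, 0.0583) 0.164 x 222.9 291.1 y 226.1 287.8
slug (0.625, 0.058) 0.098 x 233.3 281.4 y 185.1 230.6
slug (0.625, 0.058) 0.164 x 222.9 291.3 y 221.7 284.0
```

Scene, side and wrist agree: the slug sits about 2.2 mm too far along tool x and 1.7 mm short along tool z. I'll correct this, lower it to just above the rim and look again.

{"api": "play_rows", "payload": {"turn": [[0,0,0],[0,0,0],[0,0,0],[0,0,0],[0,0,0],[0,0,0]], "offset": [[-0.22,0,0.17],[0,0.4,0],[0,0.6,0],[0,0.4,0],[0,0,0],[0,0,0]], "fingers": [0.1,0.1,0.1,0.1,0.1,0.1]}}

```text
clock: 8.35
tcp_pos: [0.623, 0.0601, 0.123]
orientation: [-0.705, -0.06, 0.061, 0.705]
force: [-0.1, 0.3, -1.2]
gripper_width: 0.359
```

```bash
python3 - <<'E'
from h import *
st()
for n in("scene","side","wrist"):
    s=snap(n);np.save(f"{n}6.npy",s,allow_pickle=True)
    if n!="wrist":
        u,v=proj(s,(.625,.057,.09)).astype(int); c=s["frame"][v-20:v+20,u-20:u+20]; cv2.imwrite(f"pics/{n}6.png",cv2.resize(c,None,fx=10,fy=10,interpolation=cv2.INTER_CUBIC)); print(n,u-20,v-20)
    else: cv2.imwrite(f"pics/{n}6.png",cv2.resize(s["frame"][140:260,210:310],None,fx=5,fy=5,interpolation=cv2.INTER_CUBIC))
E
python3 -c "
import cv2,numpy as np
a=cv2.imread('pics/scene6.png');b=cv2.imread('pics/side6.png');cv2.imwrite('pics/ss6.png',np.hstack([a,b]))"
```

```text
t 8.35 tcp [0.623  0.0601 0.123 ] F [-0.1  0.3 -1.2] w 0.359
axes x [ 0.986  0.169 -0.001] y [-0.001 -0.    -1.   ] z [-0.169  0.986  0.   ] q [-0.01  0.49  1.56 -0.    1.09 -1.76]
scene 261 205
side 253 181
```

View pics/ss6.png

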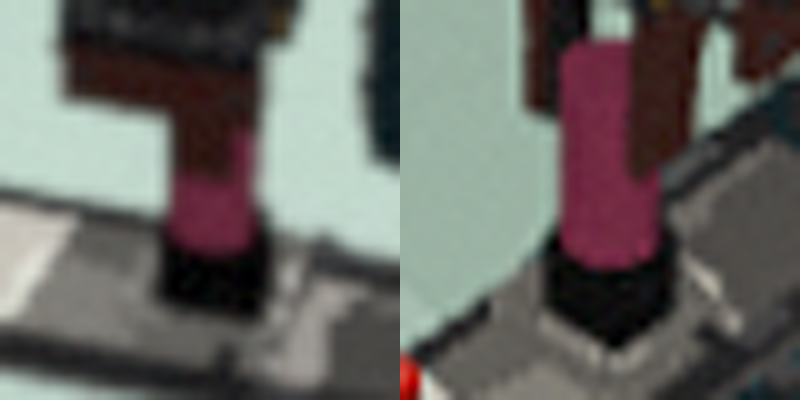

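View pics/wrist6.png

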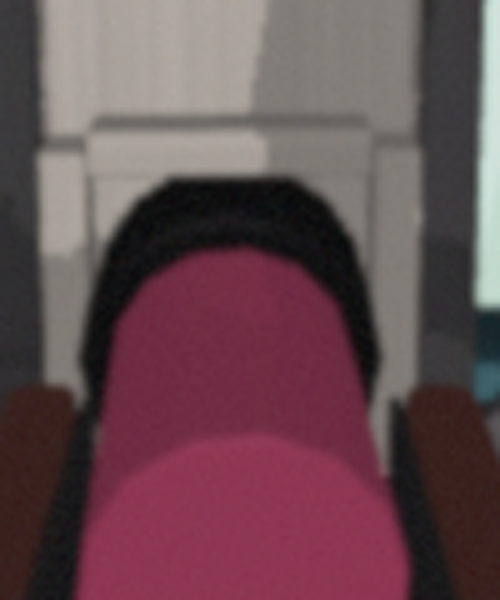

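Run:
```python
from h import *
W=load("wrist6.npy");f=W["frame"][160:225,215:300].astype(float)
f=cv2.GaussianBlur(f,(3,3),.8)
cv2.imwrite("pics/w6c.png",cv2.resize(np.clip(f*5,0,255).astype(np.uint8),None,fx=8,fy=8,interpolation=cv2.INTER_CUBIC))
th=np.linspace(0,2*np.pi,361)
def circ(c,r,z): return np.array([proj(W,(c[0]+r*np.cos(t),c[1]+r*np.sin(t),z)) for t in th])
o,R=st()
for c in((.6255,.0585),):
    for r,z in((.021,.079),(.0175,.079),(.021,.047),(.016,.082)):
        P=circ(c,r,z); print(r,z,"x",P[:,0].min().round(1),P[:,0].max().round(1),"ytop",P[:,1].min().round(1),"rowwide",P[P[:,0].argmax(),1].round(1))
```

```text
t 8.5 tcp [0.6236 0.06   0.1237] F [-0.   1.  -1.3] w 0.36
axes x [0.986 0.169 0.   ] y [ 0. -0. -1.] z [-0.169  0.986 -0.   ] q [-0.01  0.49  1.56 -0.    1.09 -1.76]
0.021 0.079 x 223.8 285.8 ytop 182.8 rowwide 212.2
0.0175 0.079 x 229.0 280.6 ytop 187.9 rowwide 212.3
0.021 0.047 x 228.0 282.3 ytop 172.6 rowwide 198.6
0.016 0.082 x 230.8 278.7 ytop 191.3 rowwide 213.9
```

View pics/w6c.png

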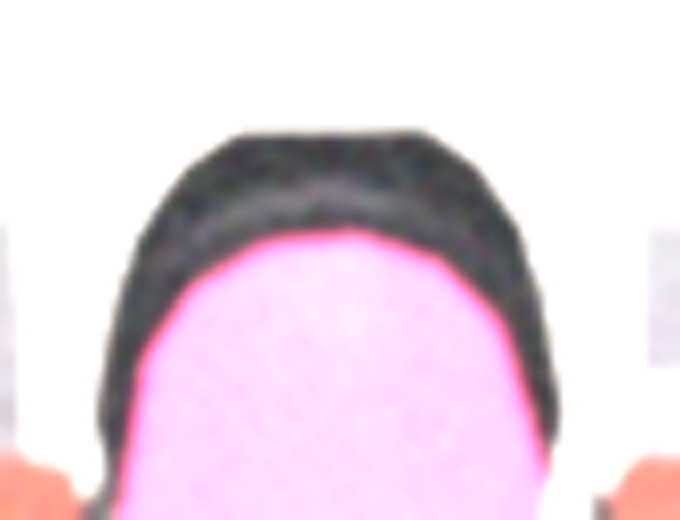

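In the enhanced wrist crop the rim's front edge is at row ~182.5, and the slug's foot edge at ~189 where a centred slug would show at ~191. The slug is about 1.3 mm too near the robot, and the scene view agrees.

{"api": "play_rows", "payload": {"turn": [[0,0,0],[0,0,0],[0,0,0],[0,0,0],[0,0,0]], "offset": [[0.13,0,0.04],[0,0,0],[0,0.3,0],[0,0.4,0],[0,0.3,0]], "fingers": [0.1,0.1,0.1,0.1,0.1]}}

```text
clock: 8.92
tcp_pos: [0.6245, 0.0606, 0.1132]
orientation: [0.705, 0.06, -0.06, -0.705]
force: [0.4, 0.3, -0.8]
gripper_width: 0.361
```

{"api": "play_rows", "payload": {"turn": [[0,0,0],[0,0,0]], "offset": [[0,0,0],[0,0,0]], "fingers": [0.1,0.1]}}

```text
clock: 9.08
tcp_pos: [0.6243, 0.0606, 0.1132]
orientation: [0.705, 0.06, -0.06, -0.705]
force: [0.1, -0.1, -0.5]
gripper_width: 0.359
```

{"api": "play_rows", "payload": {"turn": [[0,0,0],[0,0,0],[0,0,0],[0,0,0],[0,0,0]], "offset": [[0,0.4,0],[0,0.6,0],[0,0.6,0],[0,0,0],[0,0,0]], "fingers": [0.1,0.1,0.1,0.1,0.1]}}

```text
clock: 9.5
tcp_pos: [0.6243, 0.0604, 0.097]
orientation: [0.705, 0.06, -0.06, -0.704]
force: [0.2, -0.5, -0.7]
gripper_width: 0.361
```

{"api": "play_rows", "payload": {"turn": [[0,0,0],[0,0,0],[0,0,0],[0,0,0],[0,0,0]], "offset": [[0,0.3,0],[0,0.3,0],[0,0.2,0],[0,0,0],[0,0,0]], "fingers": [0.1,0.1,0.1,0.1,0.1]}}

```text
clock: 9.92
tcp_pos: [0.6246, 0.0604, 0.0895]
orientation: [0.705, 0.06, -0.06, -0.704]
force: [0.2, -1.1, -2.3]
gripper_width: 0.363
```

Essentially down (1.5 mm left). I'll release it and look.

{"api": "play_rows", "payload": {"turn": [[0,0,0],[0,0,0],[0,0,0],[0,0,0],[0,0,0],[0,0,0],[0,0,0],[0,0,0]], "offset": [[0,0,0],[0,0,0],[0,0,0],[0,0,0],[0,0,0],[0,-2,0],[0,-3.5,0],[0,-3.5,0]], "fingers": [0.4,0.5,0.6,0.6,0.6,0.6,0.6,0.6]}}

```text
clock: 10.58
tcp_pos: [0.6233, 0.0607, 0.1794]
orientation: [-0.704, -0.059, 0.061, 0.705]
force: [0.6, -1.0, 0.3]
gripper_width: 0.6
```

Run:
```python
from h import *
st()
I=[]
for n in("scene","side","wrist"):
    s=snap(n);np.save(f"{n}7.npy",s,allow_pickle=True)
    if n!="wrist":
        u,v=proj(s,(.625,.057,.09)).astype(int); c=s["frame"][v-40:v+40,u-40:u+40]; I.append(cv2.resize(c,(400,400),interpolation=cv2.INTER_CUBIC))
    else: cv2.imwrite(f"pics/{n}7.png",s["frame"])
cv2.imwrite("pics/ss7.png",np.hstack(I))
```

```text
t 10.58 tcp [0.6233 0.0607 0.1794] F [ 0.6 -1.   0.3] w 0.6
axes x [ 0.986  0.169 -0.004] y [-0.004  0.    -1.   ] z [-0.169  0.986  0.001] q [-0.01  0.44  1.5   0.    1.21 -1.75]
```

View pics/ss7.png

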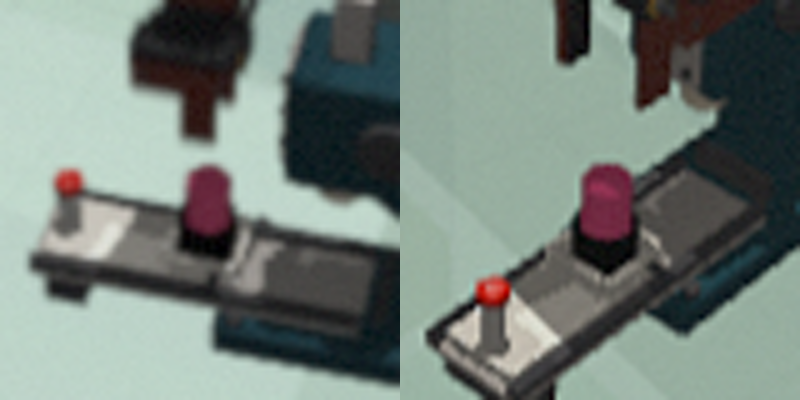

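View pics/wrist7.png

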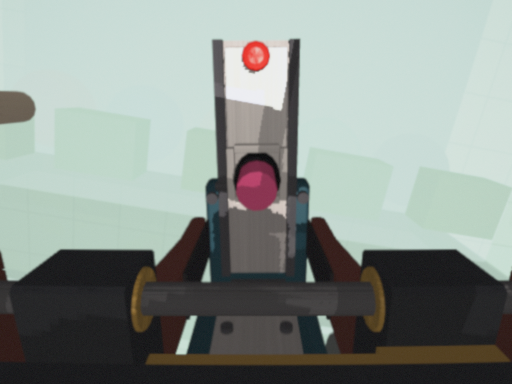

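The slug is standing upright and deep in the sleeve. The shuttle is at about 0.04 and the handle cap is at (256,55) in the wrist view. Next I go back in front of the handle with shut fingers.

{"api": "play_rows", "payload": {"turn": [[0,0,0],[0,0,0],[0,0,0],[0,0,0],[0,0,0],[0,0,0],[0,0,0],[0,0,0]], "offset": [[-1.5,0,0],[-3,0,0],[-3,0,0],[-3,0,0],[-3,0,0],[-1,0,0],[0,0,0],[0,0,0]], "fingers": [0.3,0,0,0,0,0,0,0]}}

```text
clock: 11.4
tcp_pos: [0.4824, 0.0361, 0.1795]
orientation: [0.705, 0.06, -0.06, -0.705]
force: [0.3, -0.4, 0.8]
gripper_width: 0.031
```

Run:
```python
from h import *
st()
s=snap("wrist");np.save("wrist8.npy",s,allow_pickle=True);cv2.imwrite("pics/wrist8.png",s["frame"])
b,_=blobs(s,(0,150,80),(8,255,255));print(b)
for q in b: print(onz(s,*q[0],.087))
s7=load("wrist7.npy")
for q in blobs(s7,(0,150,80),(8,255,255))[0]: print(q[0],onz(s7,*q[0],.087))
```

```text
t 11.4 tcp [0.4824 0.0361 0.1795] F [ 0.3 -0.4  0.8] w 0.031
axes x [0.986 0.169 0.001] y [ 0.001  0.    -1.   ] z [-0.169  0.986 -0.   ] q [-0.07  0.24  1.81  0.    1.09 -1.81]
[((np.float64(258.2), np.float64(233.2)), (254, 229, 9, 10, 61)), ((np.float64(258.1), np.float64(249.4)), (254, 246, 9, 7, 34))]
[0.51877342 0.04286337 0.087     ]
[0.53365378 0.04531855 0.087     ]
(np.float64(254.9), np.float64(55.8)) [0.52680781 0.04109525 0.087     ]
```

View pics/wrist8.png

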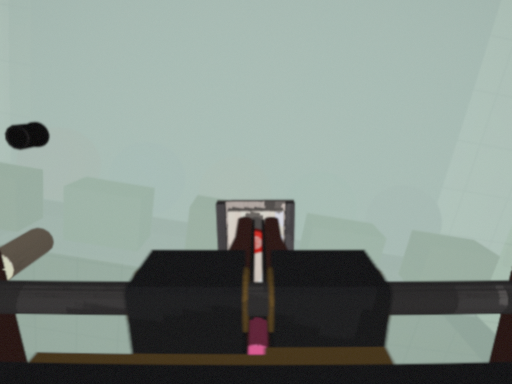

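{"api": "play_rows", "payload": {"turn": [[0,0,0],[0,0,0],[0,0,0],[0,0,0],[0,0,0],[0,0,0],[0,0,0]], "offset": [[0,2,0],[0,3,0],[0,3,0],[0,3,0],[0,1.2,0],[0,0,0],[0,0,0]], "fingers": [0,0,0,0,0,0,0]}}

```text
clock: 12.03
tcp_pos: [0.483, 0.0362, 0.0569]
orientation: [-0.705, -0.06, 0.06, 0.705]
force: [0.5, -0.4, 0.9]
gripper_width: 0.002
```

{"api": "play_rows", "payload": {"turn": [[0,0,0],[0,0,0],[0,0,0],[0,0,0],[0,0,0],[0,0,0],[0,0,0],[0,0,0]], "offset": [[1,0,0],[0.6,0,0],[0.5,0,0],[0.5,0,0],[0.6,0,0],[0.8,0,0],[1,0,0],[1,0,0]], "fingers": [0,0,0,0,0,0,0,0]}}

```text
clock: 12.7
tcp_pos: [0.5417, 0.0466, 0.0578]
orientation: [-0.704, -0.06, 0.06, 0.705]
force: [-1.5, 0.4, 1.8]
gripper_width: 0.003
```

{"api": "play_rows", "payload": {"turn": [[0,0,0],[0,0,0],[0,0,0],[0,0,0],[0,0,0],[0,0,0],[0,0,0],[0,0,0]], "offset": [[0.8,0,0],[0.7,0,0],[0.6,0,0],[0.6,0,0],[0.5,0,0],[0.4,0,0],[0.3,0,0],[0,0,0]], "fingers": [0,0,0,0,0,0,0,0]}}

```text
clock: 13.37
tcp_pos: [0.5802, 0.0529, 0.0577]
orientation: [0.705, 0.06, -0.06, -0.704]
force: [-0.3, -0.1, -0.1]
gripper_width: 0.005
```

{"api": "play_rows", "payload": {"turn": [[0,0,0],[0,0,0],[0,0,0],[0,0,0]], "offset": [[0.2,0,0],[0.2,0,0],[0.2,0,0],[0.2,0,0]], "fingers": [0,0,0,0]}}

```text
clock: 13.7
tcp_pos: [0.5872, 0.0541, 0.0576]
orientation: [0.705, 0.06, -0.06, -0.704]
force: [-1.1, -0.3, 0.1]
gripper_width: 0.005
```

{"api": "play_rows", "payload": {"turn": [[0,0,0],[0,0,0],[0,0,0],[0,0,0]], "offset": [[0.2,0,0],[0.2,0,0],[0.2,0,0],[0.2,0,0]], "fingers": [0,0,0,0]}}

```text
clock: 14.03
tcp_pos: [0.5936, 0.0553, 0.0575]
orientation: [0.705, 0.059, -0.061, -0.704]
force: [-9.4, -2.5, 5.6]
gripper_width: 0.007
```

{"api": "play_rows", "payload": {"turn": [[0,0,0],[0,0,0],[0,0,0]], "offset": [[0.2,0,0],[0.1,0,0],[0,0,0]], "fingers": [0,0,0]}}

```text
clock: 14.28
tcp_pos: [0.5936, 0.0553, 0.0574]
orientation: [0.705, 0.057, -0.063, -0.704]
force: [-11.4, -5.1, 10.0]
gripper_width: 0.005
```

Run:
```python
from h import *
st()
I=[]
for n in("scene","side"):
    s=snap(n);np.save(f"{n}9.npy",s,allow_pickle=True)
    u,v=proj(s,(.66,.08,.15)).astype(int); c=s["frame"][v-60:v+60,u-50:u+50]; I.append(cv2.resize(c,(400,480),interpolation=cv2.INTER_CUBIC)); print(n,u-50,v-60)
cv2.imwrite("pics/ss9.png",np.hstack(I))
```

```text
t 14.28 tcp [0.5936 0.0553 0.0574] F [-11.4  -5.1  10. ] w 0.005
axes x [ 0.985  0.17  -0.009] y [-0.009 -0.001 -1.   ] z [-0.17   0.985  0.   ] q [-0.02  0.54  1.67 -0.    0.93 -1.76]
scene 244 151
side 228 118
```

View pics/ss9.png

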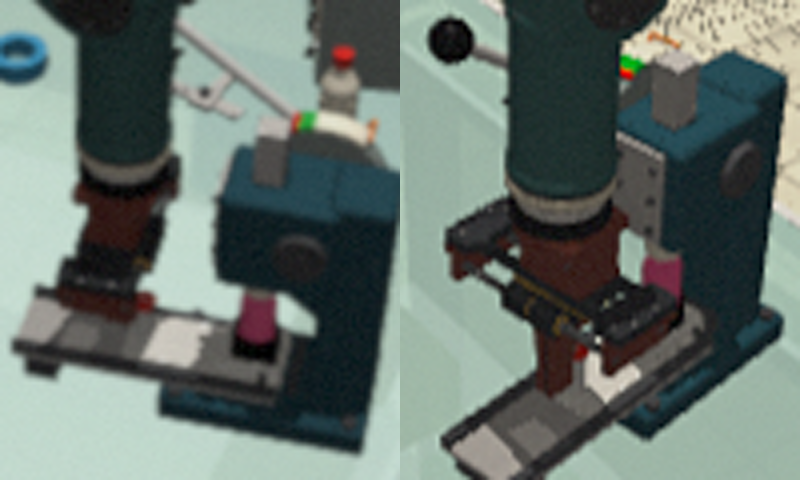

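The shuttle is on its stop: the TCP no longer advances and the force is at about 12 N. The slug stands under the ram. Next I back off well clear, rise, and go over the knob.

{"api": "play_rows", "payload": {"turn": [[0,0,0],[0,0,0],[0,0,0],[0,0,0],[0,0,0],[0,0,0],[0,0,0],[0,0,0]], "offset": [[-1.5,0,0],[-2.5,0,0],[-3,0,0],[-3,0,0],[-1,-2,0],[0,-3.5,0],[0,-3.5,0],[0,-3.5,0]], "fingers": [0,0,0,0,0,0.3,0.7,0.7]}}

```text
clock: 15.05
tcp_pos: [0.4897, 0.0374, 0.1843]
orientation: [0.705, 0.06, -0.06, -0.705]
force: [1.4, 0.5, 0.2]
gripper_width: 0.191
```

{"api": "play_rows", "payload": {"turn": [[0,0,0],[0,0,0],[0,0,0],[0,0,0],[0,0,0],[0,0,0],[0,0,0],[0,0,0]], "offset": [[0,-3.5,0],[0,-3.5,0],[0,-3.5,0],[0,-3.5,0],[0,-3.5,0],[0,-3.5,0],[0,-2,0],[0,0,0]], "fingers": [0.7,0.7,0.7,0.7,0.7,0.7,0.7,0.7]}}

```text
clock: 15.72
tcp_pos: [0.4926, 0.0374, 0.4184]
orientation: [0.705, 0.064, -0.056, -0.704]
force: [1.1, 0.4, 0.9]
gripper_width: 0.698
```

Run:
```python
from h import *
plan((.572,.157,.41),np.pi/2+.17)
```

```text
t 15.72 tcp [0.4926 0.0374 0.4184] F [1.1 0.4 0.9] w 0.698
axes x [0.985 0.17  0.011] y [ 0.011 -0.001 -1.   ] z [-0.17   0.986 -0.003] q [-0.06  0.07  1.42  0.    1.64 -1.81]
world d [ 0.0794  0.1196 -0.0084]  tool-axes offset cm NOW [ 9.85  0.92 10.44]
jaw 1.741 rotvec [0.003 0.    0.011] after-turn offset [ 9.85  0.84 10.44]
jaw 4.882 rotvec [ 0.017 -3.141 -0.004] after-turn offset [ -9.85   0.84 -10.44]
```

{"api": "play_rows", "payload": {"turn": [[0,0,0],[0,0,0],[0,0,0],[0,0,0],[0,0,0],[0,0,0],[0,0,0],[0,0,0]], "offset": [[0,0,2.4],[0,0,3],[0,0,3],[1,0,2],[2,0,0],[2,0,0],[1,0,0],[0,0,0]], "fingers": [0.7,0.7,0.7,0.7,0.7,0.7,0.7,0.7]}}

```text
clock: 16.38
tcp_pos: [0.5327, 0.1504, 0.4112]
orientation: [0.705, 0.06, -0.06, -0.704]
force: [0.9, -0.5, -0.4]
gripper_width: 0.705
```

Run:
```python
from h import *
plan((.572,.157,.307),np.pi/2+.17)
s=snap("wrist");np.save("wrist10.npy",s,allow_pickle=True);cv2.imwrite("pics/wrist10.png",s["frame"])
print(proj(s,(.572,.157,.326)))
```

```text
t 16.38 tcp [0.5327 0.1504 0.4112] F [ 0.9 -0.5 -0.4] w 0.705
axes x [ 0.986  0.169 -0.001] y [-0.001 -0.    -1.   ] z [-0.169  0.986 -0.   ] q [ 0.15  0.18  1.31 -0.    1.66 -1.59]
world d [ 0.0393  0.0066 -0.1042]  tool-axes offset cm NOW [ 3.99 10.42 -0.02]
jaw 1.741 rotvec [ 0.     0.    -0.001] after-turn offset [ 3.980e+00  1.042e+01 -1.000e-02]
jaw 4.882 rotvec [-1.000e-03 -3.141e+00 -0.000e+00] after-turn offset [-3.980e+00  1.042e+01  1.000e-02]
[257.40280331 239.99974178]
```

View pics/wrist10.png

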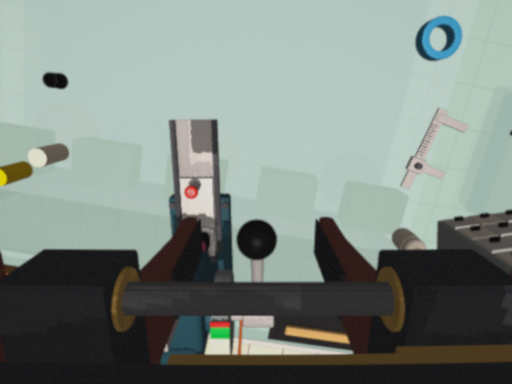

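The knob appears at (257,240), exactly as predicted. I'll go over it, come down and pinch.

{"api": "play_rows", "payload": {"turn": [[0,0,0],[0,0,0],[0,0,0],[0,0,0],[0,0,0],[0,0,0],[0,0,0],[0,0,0]], "offset": [[2,0,0],[2,0,0],[0,2,0],[0,3,0],[0,3,0],[0,2.4,0],[0,0,0],[0,0,0]], "fingers": [0.7,0.7,0.7,0.7,0.7,0.7,0.7,0.7]}}

```text
clock: 17.1
tcp_pos: [0.5691, 0.1563, 0.308]
orientation: [0.705, 0.059, -0.061, -0.704]
force: [1.0, 0.4, 0.3]
gripper_width: 0.702
```

Run:
```python
from h import *
plan((.572,.157,.307),np.pi/2+.17)
s=snap("wrist");np.save("wrist11.npy",s,allow_pickle=True);cv2.imwrite("pics/wrist11.png",s["frame"])
```

```text
t 17.1 tcp [0.5691 0.1563 0.308 ] F [1.  0.4 0.3] w 0.702
axes x [ 0.986  0.169 -0.003] y [-0.003 -0.001 -1.   ] z [-0.169  0.986 -0.   ] q [ 0.15  0.28  1.41 -0.    1.45 -1.59]
world d [ 0.0029  0.0007 -0.001 ]  tool-axes offset cm NOW [0.3  0.1  0.02]
jaw 1.741 rotvec [ 0.    -0.    -0.003] after-turn offset [0.3  0.1  0.02]
jaw 4.882 rotvec [0.005 3.141 0.   ] after-turn offset [-0.3   0.1  -0.02]
```

View pics/wrist11.png

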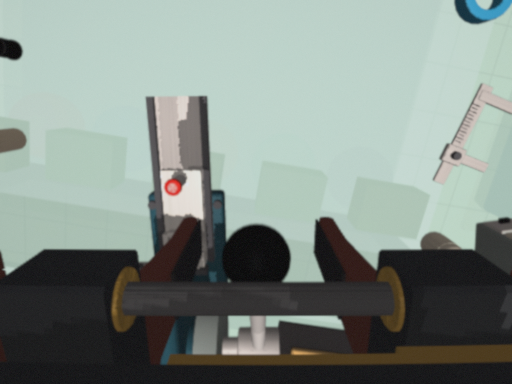

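The knob is centred between the fingers at (257,258). Closing with 45 N.

{"api": "play_rows", "payload": {"turn": [[0,0,0],[0,0,0],[0,0,0],[0,0,0],[0,0,0],[0,0,0],[0,0,0],[0,0,0]], "offset": [[0.1,0,0],[0,0,0],[0,0,0],[0,0,0],[0,0,0],[0,0,0],[0,0,0],[0,0,0]], "fingers": [0.2,0.1,0.1,0.1,0.1,0.1,0.1,0.1], "grip_force": 45}}

```text
clock: 17.82
tcp_pos: [0.572, 0.156, 0.3093]
orientation: [0.705, 0.06, -0.06, -0.704]
force: [0.0, -5.3, 3.4]
gripper_width: 0.366
```

Run:
```python
from h import *
o,R=st()
# arc rows
def kn(q): return np.array([34-200*np.cos(.65-q),205+200*np.sin(.65-q)])
qs=np.arange(0,.881,.08); 
print([np.round((kn(b)-kn(a))/10,2).tolist() for a,b in zip(qs[:-1],qs[1:])])
print(kn(0),kn(.88))
```

```text
t 17.82 tcp [0.572  0.156  0.3093] F [ 0.  -5.3  3.4] w 0.366
axes x [0.986 0.169 0.001] y [ 0.001 -0.002 -1.   ] z [-0.169  0.986 -0.002] q [ 0.15  0.28  1.4  -0.    1.45 -1.59]
[[-0.92, -1.31], [-0.81, -1.38], [-0.7, -1.44], [-0.58, -1.49], [-0.46, -1.53], [-0.33, -1.56], [-0.21, -1.59], [-0.08, -1.6], [0.05, -1.6], [0.18, -1.59], [0.3, -1.57]]
[-125.21675971  326.03728115] [-160.733279    159.40449529]
```

{"api": "play_rows", "payload": {"turn": [[0,0,0],[0,0,0],[0,0,0],[0,0,0],[0,0,0],[0,0,0],[0,0,0],[0,0,0]], "offset": [[-0.46,0.65,0],[-0.46,0.66,0],[-0.41,0.69,0],[-0.4,0.69,0],[-0.35,0.72,0],[-0.35,0.72,0],[-0.29,0.74,0],[-0.29,0.75,0]], "fingers": [0.1,0.1,0.1,0.1,0.1,0.1,0.1,0.1]}}

```text
clock: 18.48
tcp_pos: [0.5425, 0.1507, 0.253]
orientation: [0.705, 0.061, -0.059, -0.704]
force: [-0.8, -6.2, 5.2]
gripper_width: 0.371
```

Run:
```python
from h import *
o,R=st(); z=o["tcp_pos"][2]-.3093+.326; print("q",.65-np.arcsin((z-.205)/.2))
```

```text
t 18.48 tcp [0.5425 0.1507 0.253 ] F [-0.8 -6.2  5.2] w 0.371
axes x [0.986 0.169 0.001] y [ 0.002 -0.002 -1.   ] z [-0.169  0.986 -0.002] q [ 0.15  0.28  1.55 -0.    1.31 -1.59]
q 0.3205176792453417
```

{"api": "play_rows", "payload": {"turn": [[0,0,0],[0,0,0],[0,0,0],[0,0,0],[0,0,0],[0,0,0],[0,0,0],[0,0,0]], "offset": [[-0.23,0.76,0],[-0.23,0.77,0],[-0.17,0.78,0],[-0.16,0.78,0],[-0.1,0.79,0],[-0.11,0.8,0],[-0.04,0.8,0],[-0.04,0.8,0]], "fingers": [0.1,0.1,0.1,0.1,0.1,0.1,0.1,0.1]}}

```text
clock: 19.15
tcp_pos: [0.5316, 0.1488, 0.1903]
orientation: [0.705, 0.06, -0.06, -0.704]
force: [-1.9, -7.5, 9.2]
gripper_width: 0.369
```

Run:
```python
from h import *
o,R=st(); z=o["tcp_pos"][2]-.3093+.326; print("q",.65-np.arcsin((z-.205)/.2))
I=[]
for n in("scene","side"):
    s=snap(n)
    u,v=proj(s,(.66,.12,.22)).astype(int); c=s["frame"][v-50:v+50,u-50:u+50]; I.append(cv2.resize(c,(400,400),interpolation=cv2.INTER_CUBIC))
cv2.imwrite("pics/ss12.png",np.hstack(I))
s=snap("wrist");cv2.imwrite("pics/wrist12.png",s["frame"])
```

```text
t 19.15 tcp [0.5316 0.1488 0.1903] F [-1.9 -7.5  9.2] w 0.369
axes x [0.986 0.17  0.001] y [ 0.001 -0.002 -1.   ] z [-0.17   0.986 -0.002] q [ 0.15  0.32  1.65 -0.    1.16 -1.59]
q 0.6400116755330669
```

View pics/ss12.png

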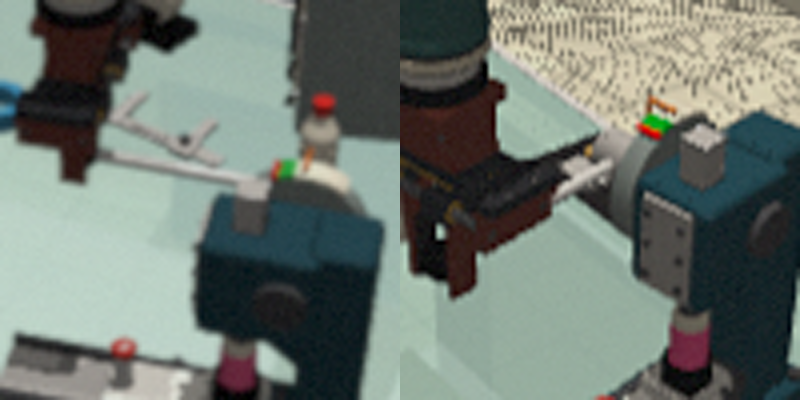

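View pics/wrist12.png

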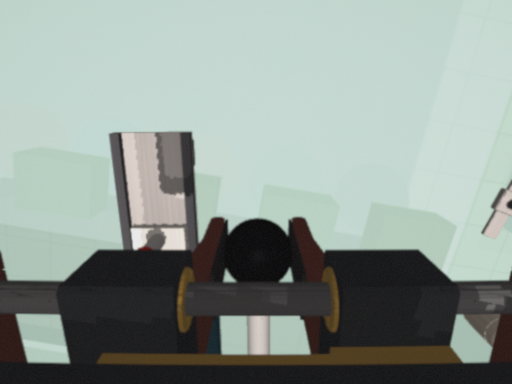

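The foot is on the slug, the pointer is in the white just short of green, and the ball is firmly pinched. On to mid-green (q 0.88).

{"api": "play_rows", "payload": {"turn": [[0,0,0],[0,0,0],[0,0,0],[0,0,0],[0,0,0],[0,0,0],[0,0,0],[0,0,0]], "offset": [[0.02,0.8,0],[0.03,0.8,0],[0.09,0.8,0],[0.09,0.79,0],[0.15,0.79,0],[0.1,0.6,0],[0,0,0],[0,0,0]], "fingers": [0.1,0.1,0.1,0.1,0.1,0.1,0.1,0.1]}}

```text
clock: 19.97
tcp_pos: [0.5364, 0.1497, 0.1446]
orientation: [0.705, 0.06, -0.06, -0.704]
force: [-1.8, -7.2, 10.6]
gripper_width: 0.369
```

Run:
```python
from h import *
o,R=st(); z=o["tcp_pos"][2]-.3093+.326; print("q",.65-np.arcsin((z-.205)/.2))
I=[]
for n in("scene","side"):
    s=snap(n)
    u,v=proj(s,(.68,.12,.2)).astype(int); c=s["frame"][v-40:v+40,u-40:u+40]; I.append(cv2.resize(c,(400,400),interpolation=cv2.INTER_CUBIC))
cv2.imwrite("pics/ss13.png",np.hstack(I))
```

```text
t 19.97 tcp [0.5364 0.1497 0.1446] F [-1.8 -7.2 10.6] w 0.369
axes x [0.986 0.17  0.   ] y [ 0.    -0.002 -1.   ] z [-0.17   0.986 -0.002] q [ 0.15  0.38  1.69 -0.    1.07 -1.59]
q 0.8703906497086784
```

View pics/ss13.png

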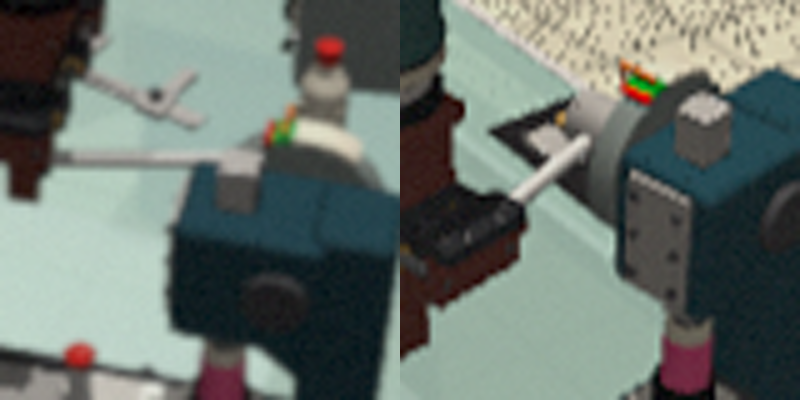

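{"api": "play_rows", "payload": {"turn": [[0,0,0],[0,0,0],[0,0,0],[0,0,0],[0,0,0],[0,0,0],[0,0,0],[0,0,0]], "offset": [[0,0,0],[0,0,0],[0,0,0],[0,0,0],[0,0,0],[0,0,0],[0,0,0],[0,0,0]], "fingers": [0.1,0.1,0.1,0.1,0.1,0.1,0.1,0.1]}}

```text
clock: 20.73
tcp_pos: [0.5363, 0.1496, 0.1449]
orientation: [0.705, 0.06, -0.06, -0.704]
force: [-2.5, -7.6, 10.7]
gripper_width: 0.369
```

Run:
```python
from h import *
o,R=st(); z=o["tcp_pos"][2]-.3093+.326; print("q",.65-np.arcsin((z-.205)/.2))
I=[]
for n in("scene","side"):
    s=snap(n)
    u,v=proj(s,(.68,.14,.265)).astype(int); c=s["frame"][v-16:v+16,u-16:u+16]; I.append(cv2.resize(c,(400,400),interpolation=cv2.INTER_CUBIC)); print(u-16,v-16)
cv2.imwrite("pics/ss14.png",np.hstack(I))
```

```text
t 20.73 tcp [0.5363 0.1496 0.1449] F [-2.5 -7.6 10.7] w 0.369
axes x [0.986 0.17  0.   ] y [ 0.001 -0.002 -1.   ] z [-0.17   0.986 -0.002] q [ 0.15  0.38  1.69 -0.    1.07 -1.59]
q 0.8685241165382059
292 160
256 120
```

View pics/ss14.png

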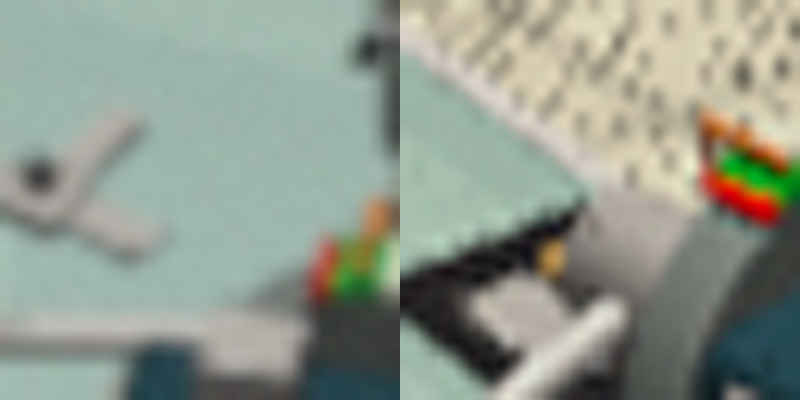

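The orange pointer stands over the green band. The TCP height gives q ≈ 0.87 and the push is about 10.7 N, which matches mid-green. Holding.

{"api": "play_rows", "payload": {"turn": [[0,0,0],[0,0,0],[0,0,0],[0,0,0],[0,0,0],[0,0,0],[0,0,0],[0,0,0]], "offset": [[0,0,0],[0,0,0],[0,0,0],[0,0,0],[0,0,0],[0,0,0],[0,0,0],[0,0,0]], "fingers": [0.1,0.1,0.1,0.1,0.1,0.1,0.1,0.1]}}

```text
clock: 21.5
tcp_pos: [0.5363, 0.1497, 0.145]
orientation: [0.705, 0.06, -0.06, -0.704]
force: [-2.2, -8.0, 10.4]
gripper_width: 0.371
```

{"api": "play_rows", "payload": {"turn": [[0,0,0],[0,0,0],[0,0,0],[0,0,0],[0,0,0],[0,0,0],[0,0,0],[0,0,0]], "offset": [[0,0,0],[0,0,0],[0,0,0],[0,0,0],[0,0,0],[0,0,0],[0,0,0],[0,0,0]], "fingers": [0.1,0.1,0.1,0.1,0.1,0.1,0.1,0.1]}}

```text
clock: 22.17
tcp_pos: [0.5363, 0.1496, 0.145]
orientation: [0.705, 0.06, -0.06, -0.704]
force: [-2.6, -9.3, 9.8]
gripper_width: 0.369
```

{"api": "play_rows", "payload": {"turn": [[0,0,0],[0,0,0],[0,0,0],[0,0,0],[0,0,0],[0,0,0],[0,0,0],[0,0,0]], "offset": [[0,0,0],[0,0,0],[0,0,0],[0,0,0],[0,0,0],[0,0,0],[0,0,0],[0,0,0]], "fingers": [0.1,0.1,0.1,0.1,0.1,0.1,0.1,0.1]}}

```text
clock: 22.83
tcp_pos: [0.5363, 0.1496, 0.145]
orientation: [0.705, 0.06, -0.06, -0.704]
force: [-1.9, -7.9, 11.0]
gripper_width: 0.371
```

{"api": "play_rows", "payload": {"turn": [[0,0,0],[0,0,0],[0,0,0],[0,0,0],[0,0,0],[0,0,0],[0,0,0],[0,0,0]], "offset": [[0,0,0],[0,0,0],[0,0,0],[0,0,0],[0,0,0],[0,0,0],[0,0,0],[0,0,0]], "fingers": [0.1,0.1,0.1,0.1,0.1,0.1,0.1,0.1]}}

```text
clock: 23.5
tcp_pos: [0.5363, 0.1497, 0.145]
orientation: [0.705, 0.06, -0.06, -0.704]
force: [-2.3, -7.8, 10.3]
gripper_width: 0.366
```

Run:
```python
from h import *
o,R=st(); z=o["tcp_pos"][2]-.3093+.326; print("q",.65-np.arcsin((z-.205)/.2))
I=[]
for n in("scene","side"):
    s=snap(n)
    u,v=proj(s,(.69,.09,.17)).astype(int); c=s["frame"][v-44:v+44,u-40:u+48]; I.append(cv2.resize(c,(400,400),interpolation=cv2.INTER_CUBIC))
cv2.imwrite("pics/ss15.png",np.hstack(I))
s=snap("wrist");cv2.imwrite("pics/wrist15.png",s["frame"])
```

```text
t 23.5 tcp [0.5363 0.1497 0.145 ] F [-2.3 -7.8 10.3] w 0.366
axes x [0.985 0.17  0.   ] y [ 0.001 -0.002 -1.   ] z [-0.17   0.985 -0.002] q [ 0.15  0.38  1.69 -0.    1.07 -1.59]
q 0.8684337512351161
```

View pics/ss15.png

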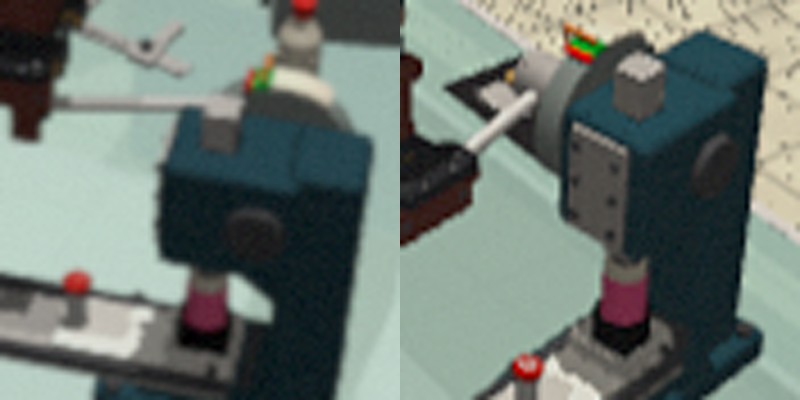

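View pics/wrist15.png

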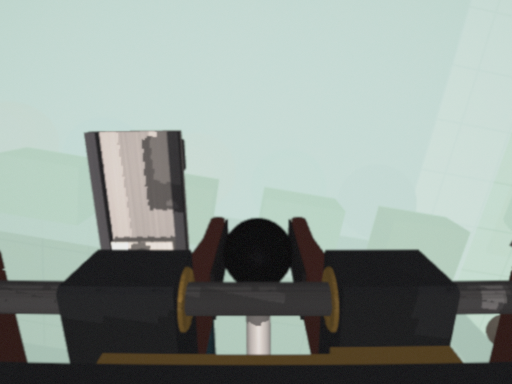

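Everything is steady: the knob is pinched at (257,252), the slug is upright under the foot, and the pointer is in the green after about 3.6 s of holding. Handing in.

Run:
```python
from h import *
print(ctrl.sign_off()); st()
```

```text
the job is handed in; nothing more can be done
None
the job is handed in; nothing more can be done
```

I handed the job in at 23.7 s with the arm still holding the lever down in the green zone. The hand-in reports no verdict, so whether it passed is not confirmed.

- **Slug:** the pink slug was lowered into the carrier sleeve and let go. Before entry I corrected its position twice, by about 2–3 mm and then about 1.3 mm. The pictures show it upright and deep in the sleeve.
- **Shuttle:** I pushed it by its handle until the tool stopped advancing and the push rose to about 12 N, so it is on its stop. The pictures show the slug under the ram.
- **Lever:** the knob is pinched with 45 N and was brought down to about 0.87 rad, worked out from the tool height. I held it there about 3.5 s before handing in, with the tool steady to about 0.5 mm and an upward force of about 10.5 N. The pointer stands over the green band in the pictures.

I did not measure the foot's force on the slug or the exact seating depth. They are inferred from the lever angle and push, and from the pictures. I made no final check of the other things on the counter. No unexpected contact showed in the forces, and nothing looked disturbed in the pictures.

There was one disagreement along the way: the scene and side cameras differed by about 5 mm sideways. I used their mean and the wrist view, and the slug went in without any resisting force.

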